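# Pile clay tiles on the ware tray, weight them and slide them under the drying shelf

### The arm

A 6-joint arm with a two-finger parallel gripper is mounted at the origin on the work surface. World frame = base frame: x ahead of the robot, y to its left, z up, the work surface at z = 0. Lengths are in m, angles in rad, forces in N, time in s.
With the tool pointing down it reaches from about 0.35 to 0.775 m from the base axis. Payload 5.5 kg.
Tool frame: the origin (TCP) lies at the very end of the fingers, on their centre line; the grasp point (between the pads) lies r.grasp_offset behind it (r.grasp_offset is the distance from the TCP to the grasp point, in m); z points along the fingers, y is the line along which they close (so a half turn about z gives the same grasp; the last joint's range is limited). The gripper opens to 85 mm and grips with 20 to 120 N. Pads are 22 mm wide; open, the fingers measure 114 mm over their backs; the gripper's body (76 mm by 85 mm) begins 54 mm behind the grasp point. The pads swing forward as they close: fully open they stand 13 mm farther back than shut.
Start: joints at [1.11, 0.313, 0.046, 1.304, 0, 1.431], TCP at [0.181, 0.546, 0.231] pointing down, gripper open.
Joint ranges: [-2.76, 2.76], [-0.86, 1.69], [-1.03, 1.26], [-2.2, 2.34], [-1.47, 1.5], [-3.14, 3.14]. Speed limits (rad/s): [2.57, 2.57, 3.14, 3.14, 3.14, 3.14].

### API

Orientations are given as [roll, pitch, yaw] about the fixed x, y, z axes, in that order (R = Rz(yaw) Ry(pitch) Rx(roll)).
In Python, from plant import r gives the robot as it stands. The module is installed in compiled form; this text tells all that it offers.
- The arm moves only by the tool play_rows, never from a script. Its argument "motion" is a list of rows, each an object of numbers: "gripper": the finger opening in mm, from 0 to 85.4; "dx", "dy", "dz": the shift along the world's x, y, z in units of 30 mm (1.0 is 30 mm); "wx", "wy", "wz": the turn, a rotation vector about the world's x, y, z in units of 8 degrees (1.0 is 8 degrees). A call has 1 to 10 rows; each row shifts and turns the commanded pose from where the row before left it; what a row does not reach is not made up. A row lasts 1/8 s, in which the tool goes at most 62.5 mm and 10.7 degrees, less where a joint would pass 70% of its speed; a pose out of reach is approached as far as the arm can. A call is refused whole if a number of a shift passes 1 or a number of a turn 1, either way. A call with a gripper value outside its range is refused whole. The fingers move at their own pace and stop on an object; "squeeze" is the grip in N (left out, the last holds). Time passes only in rows, so rows that do not move let the fingers close. It gives the time, the measured TCP pose, the force, the opening and the grip force at its end, in the units of the state.
- r.sense(): the state, without advancing time (a new reading comes with each control period).
- r.get_image(name): name is "scene" or "top"; returns a dict with "img" (480x640x3 uint8, red, green, blue), "fx", "fy", "cx", "cy" (pixels), "eye" and "orientation" of the camera in the world. Camera axes: x right, y up, looking along -z (the intrinsics and any distortion apply to the point x, -y, -z); pixel columns grow to the right and rows downward; lengths in m; the calibration is good to about 2 mm. A picture is of the moment at which its call begins. There is no depth.
- r.close_job(): hands the job in; it is judged then, once.
The state is a dict: "time": time; "qpos": joint angles; "dq": joint speeds; "joint_efforts": joint torques, N m; "tool_pos": TCP position; "orientation": TCP orientation; "force": force on the tool from outside, world axes, zero at the start; "torque": the same for the moment, N m; "gripper_width": opening from 0.0 (shut) to 1.0 (fully open); "grip_force": force on a finger pad.
Only numpy, scipy, OpenCV 4.12 (cv2) and the standard library are available. Lean on these libraries where they do the work, as an engineer would, in place of code of your own. Each camera call takes 0.05 s, during which the arm holds its last target. There are 200 camera calls.

### The job

Draw the ware tray fully out from under the drying stand and pile all the rectangular clay tiles on it, squarely on the marked outline with their edges flush. Lay the plaster weight flat and square on top of the pile, with its handle up, while the tray is still out, then push the tray with its load fully home under the shelf board. The pile must still be square at the end; leave everything else on the table where it is.

Things in the scene. Friction and masses are not known exactly. Their poses are not given: they have to be found in the camera images.
- tray (a joint): the ware tray's slide, in m: 0 = pushed fully home under the drying stand's shelf board, 0.20 = drawn fully out to its stop; it grows as the tray moves along the -y axis of tray_mark. It resists with about 3 N of friction and stays where it is left; it starts 0 to 0.07 out.
- tray_mark (a point): centre of the outline (four black corner marks, 66 x 106 mm) on the wooden ware tray, where the pile belongs; on its top face, 10 mm above the table; moves with the tray. x across the tray, y along the slide (the outline's long way), positive going home, z up. The tray is a flat rimless board 150 mm wide, 6 mm thick, from 200 mm on the -y side to 90 mm on the +y side of this point.
- tray_grip (a point): centre of the tray's steel bar handle, at the tray's -y end, 185 mm from tray_mark and 34 mm above the tray's top face; axes as tray_mark. The bar is 76 mm long along x, 14 x 14 mm thick, on two small posts (30 mm either side), 27 mm free below it.
- stand: wooden drying stand, fixed: shelf board 240 x 160 mm (underside 200, top 216 mm above the table, pots on it to 281 mm) on four 18 mm posts (106 mm in x, 69 mm in y from its middle); two 4 mm high runners for the tray reach out 310 mm on its -y side. Origin on the table under the board's middle; axes as tray_mark. With the tray home, tray_mark is straight above it.
- weight: pressing weight: off-white plaster slab 60 x 100 x 22 mm, with a dark wooden bar handle on top, 16 mm wide (x), 80 mm long (y), from 38 to 54 mm above the slab's underside, on two small posts (30 mm either side of the middle). About 0.4 to 0.65 kg. Origin at the centre of the underside, x the short way, y the long way, z up.
- tile1: rectangular dry clay tile, plain reddish brown, 60 x 100 x 20 mm, 0.22 kg, lying flat; either face may be up in the pile; origin at the centre of the face that starts underneath, x the short way (60), y the long way (100), z up. Four to six such tiles are present at a start.
- tile2: rectangular dry clay tile, plain reddish brown, 60 x 100 x 20 mm, 0.22 kg, lying flat; either face may be up in the pile; origin at the centre of the face that starts underneath, x the short way (60), y the long way (100), z up. Four to six such tiles are present at a start.
- tile3: rectangular dry clay tile, plain reddish brown, 60 x 100 x 20 mm, 0.22 kg, lying flat; either face may be up in the pile; origin at the centre of the face that starts underneath, x the short way (60), y the long way (100), z up. Four to six such tiles are present at a start.
- tile4: rectangular dry clay tile, plain reddish brown, 60 x 100 x 20 mm, 0.22 kg, lying flat; either face may be up in the pile; origin at the centre of the face that starts underneath, x the short way (60), y the long way (100), z up. Four to six such tiles are present at a start.
- tile5: rectangular dry clay tile, plain reddish brown, 60 x 100 x 20 mm, 0.22 kg, lying flat; either face may be up in the pile; origin at the centre of the face that starts underneath, x the short way (60), y the long way (100), z up. Four to six such tiles are present at a start.
- tile6: rectangular dry clay tile, plain reddish brown, 60 x 100 x 20 mm, 0.22 kg, lying flat; either face may be up in the pile; origin at the centre of the face that starts underneath, x the short way (60), y the long way (100), z up. Four to six such tiles are present at a start.
- coaster: bystander, leave alone: round clay tile, 84 mm across, 14 mm thick, not one of the rectangular tiles; origin at its underside.
- tape: bystander, leave alone: roll of paper tape lying flat, 90 mm across, 26 mm high; origin at its underside.
- jar: bystander, leave alone: jar with red lid, 72 mm across, 100 mm high; origin at its underside.
- brush_tin: bystander, leave alone: open tin with brushes, 72 mm across, tin 100 mm high, brushes to 185 mm; origin at its underside.
- pierced_pot: bystander, leave alone: closed clay pot with holes round it, 100 mm across, 92 mm high; origin at its underside.
- dish: bystander, leave alone: small white bowl, 100 mm across, 40 mm high; origin at its underside.
- paddle: bystander, leave alone: spatula, 200 mm long, lying on the table; origin at its underside.
Things that resemble listed ones, but are neither listed nor needed, are in the scene too. Leave any orange or yellow look-alike of the weight alone.

How it is judged:
On the way, in this order (a step that is already met when the one before it is completed fails the run):
1. the tray is drawn fully out (value of joint tray above 0.185 m), for 0.2 s.
2. with the tray out, all tiles lie in a square pile on the outline and the weight lies on top (value of joint tray above 0.16 m and horizontal distance between each of tile1, tile2, tile3, tile4, tile5, tile6 and tray_mark below 0.012 m and angle between the y axis of each of tile1, tile2, tile3, tile4, tile5, tile6 and the y axis of tray_mark, either way round below 0.09 rad and angle between the z axis of each of tile1, tile2, tile3, tile4, tile5, tile6 and the z axis of tray_mark, either way round below 0.06 rad and horizontal distance between tile1 and tile2 below 0.008 m and horizontal distance between each of tile1, tile2 and tile3 below 0.008 m and horizontal distance between each of tile1, tile2, tile3 and tile4 below 0.008 m and horizontal distance between each of tile1, tile2, tile3, tile4 and tile5 below 0.008 m and horizontal distance between each of tile1, tile2, tile3, tile4, tile5 and tile6 below 0.008 m and horizontal distance between weight and tray_mark below 0.015 m and angle between the y axis of weight and the y axis of tray_mark, either way round below 0.12 rad and angle between weight's own z axis and vertical below 0.06 rad and z of each of tile1, tile2, tile3, tile4, tile5, tile6 in the frame of weight below 0.006 m), for 0.3 s.
At the end, for the whole second after the job is handed in: Tray home within 12 mm; all tiles flat in one pile on the outline: centres within 12 mm of its centre and 8 mm of one another, within 0.09 rad of it; the weight level on top, within 15 mm and 0.12 rad, handle up; all released and at rest (value of joint tray below 0.012 m and horizontal distance between each of tile1, tile2, tile3, tile4, tile5, tile6 and tray_mark below 0.012 m and angle between the y axis of each of tile1, tile2, tile3, tile4, tile5, tile6 and the y axis of tray_mark, either way round below 0.09 rad and angle between the z axis of each of tile1, tile2, tile3, tile4, tile5, tile6 and the z axis of tray_mark, either way round below 0.06 rad and horizontal distance between tile1 and tile2 below 0.008 m and horizontal distance between each of tile1, tile2 and tile3 below 0.008 m and horizontal distance between each of tile1, tile2, tile3 and tile4 below 0.008 m and horizontal distance between each of tile1, tile2, tile3, tile4 and tile5 below 0.008 m and horizontal distance between each of tile1, tile2, tile3, tile4, tile5 and tile6 below 0.008 m and horizontal distance between weight and tray_mark below 0.015 m and angle between the y axis of weight and the y axis of tray_mark, either way round below 0.12 rad and angle between weight's own z axis and vertical below 0.06 rad and z of each of tile1, tile2, tile3, tile4, tile5, tile6 in the frame of weight below 0.006 m and linear speed of each of tile1, tile2, tile3, tile4, tile5, tile6, weight below 0.02 m/s); the robot touches nothing.
It fails at once if a bystander was moved more than 40 mm (distance of any of coaster, tape, jar, brush_tin, pierced_pot, dish, paddle from where it was at the start of the episode above 0.04 m).
Of tile1, tile2, tile3, tile4, tile5, tile6 only 4 to 6 are there at a start; the rules pass over those that are not, and their reading is None.
At some moment in a run one of weight may be knocked a few centimetres aside while the robot is not near it.
Once in a run the grip may slacken for a moment while it holds something.
It also fails if it takes over 210 s, if anything falls off the work surface, if the arm or the gripper's body presses on something with over 40 N, if the wrist force passes 120 N, or if a joint passes its speed limit or range.

## Working session

There is one attempt and no reset: what is moved stays moved. The work goes in short steps, Python scripts to look and compute and a tool call to move; the robot and the scene stay as the last step left them, time stands still between calls to the robot, and variables do not carry over. Pictures are saved under pics/ and viewed, at most 14 in all, crops included, and the job is handed in when it is done.

Besides the shell and the picture viewer there is one more tool, called after "Emit:" by a JSON object that holds its "method" and its "body". play_rows: Moves the arm, as the interface text tells. Its arguments: {"type":"object","properties":{"motion":{"type":"array","items":{"type":"object","properties":{"gripper":{"type":"number"},"dx":{"type":"number"},"dy":{"type":"number"},"dz":{"type":"number"},"wx":{"type":"number"},"wy":{"type":"number"},"wz":{"type":"number"}}}},"squeeze":{"type":"number"}},"required":["motion"]}

```bash
mkdir -p pics; cat > h.py <<'E'
import numpy as np,cv2
from scipy.spatial.transform import Rotation as R
from plant import r
def grab(n,f):
    d=r.get_image(n); cv2.imwrite(f'pics/{f}.png',d['img'][:,:,::-1]); np.save(f'pics/{f}.npy',{k:v for k,v in d.items() if k!='img'},allow_pickle=True); return d
def load(f):
    d=np.load(f'pics/{f}.npy',allow_pickle=True).item(); d['img']=cv2.imread(f'pics/{f}.png')[:,:,::-1]; return d
def rot(d):
    o=np.array(d['orientation'],float); return o if o.shape==(3,3) else R.from_euler('xyz',o).as_matrix()
def px2w(d,uv,z):
    uv=np.atleast_2d(np.array(uv,float)); c=np.c_[(uv[:,0]-d['cx'])/d['fx'],-(uv[:,1]-d['cy'])/d['fy'],-np.ones(len(uv))]
    w=c@rot(d).T; e=np.array(d['eye']); return e+w*((z-e[2])/w[:,2])[:,None]
def w2px(d,P):
    c=(np.atleast_2d(P)-np.array(d['eye']))@rot(d); return np.c_[d['cx']+d['fx']*c[:,0]/-c[:,2],d['cy']+d['fy']*c[:,1]/c[:,2]]
E
python3 - <<'E'
from h import *
for n in('top','scene'):
    d=grab(n,n+'0'); print({k:v for k,v in d.items() if k!='img'})
print(r.sense(),r.grasp_offset)
E
```

```text
{'fx': 477.6862554121137, 'fy': 477.6862554121137, 'cx': 317.4689714023971, 'cy': 234.9064187764795, 'eye': array([ 0.49306098, -0.00135383,  1.24139127]), 'orientation': array([ 0.04098529, -0.01764115, -1.55651025])}
{'fx': 474.3839506581177, 'fy': 474.3839506581177, 'cx': 327.289500779568, 'cy': 241.22782681446662, 'eye': array([1.30833312, 0.19468876, 1.18600828]), 'orientation': array([ 0.62793494, -0.00503426,  1.85710895])}
{'time': 0.1, 'qpos': array([ 1.11036820e+00,  3.13934837e-01,  4.51329077e-02,  1.30360310e+00,
       -4.60509141e-06,  1.43121139e+00]), 'dq': array([ 0.00214398, -0.00195752,  0.00341864, -0.00101004,  0.00141252,
        0.00220735]), 'joint_efforts': array([ 3.89879904e-03, -4.81724596e+01,  2.99244350e+01,  1.27308423e-02,
       -1.34808629e-04, -1.59985143e-05]), 'tool_pos': array([0.18114217, 0.54526173, 0.2305091 ]), 'orientation': array([-3.13999896e+00, -2.19261849e-04,  2.82074930e+00]), 'force': array([-0.51031147, -0.44228173, -0.20122617]), 'torque': array([ 0.00772401, -0.00204202,  0.02128791]), 'grip_force': 0.0, 'gripper_width': 1.0010225194881295} 0.0187
```

View pics/top0.png

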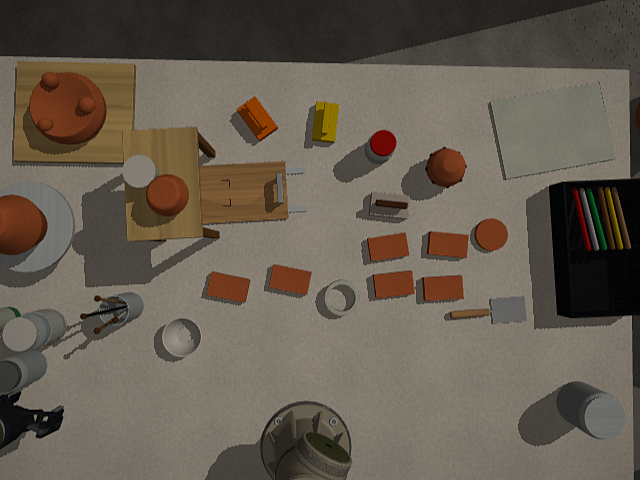

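View pics/scene0.png

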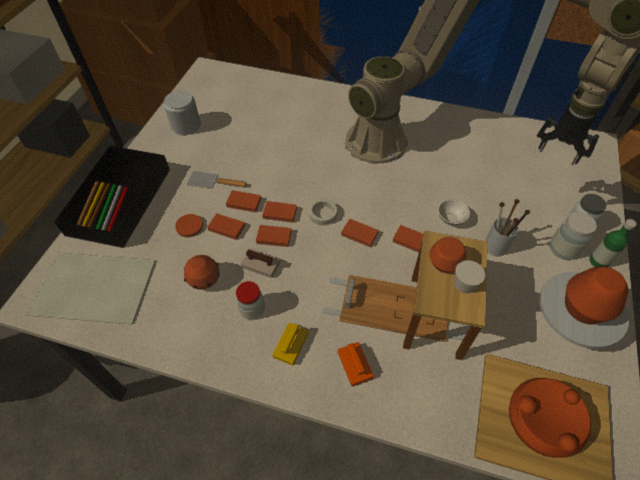

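The top view shows six rectangular tiles at about (228,288), (290,280), (388,247), (447,245), (393,285) and (443,288). The white weight is at (389,205), the tray handle at (280,190), and the yellow and orange look-alikes are above it. I'll fit poses using both views.

```bash
cat >> h.py <<'E'
from scipy.optimize import minimize
S=4
def hullmask(d,x,y,yaw,L,z0,z1,box):
    u0,v0,u1,v1=box; c,s=np.cos(yaw),np.sin(yaw)
    P=[(x+c*a-s*b,y+s*a+c*b,z) for a in(-L[0]/2,L[0]/2) for b in(-L[1]/2,L[1]/2) for z in(z0,z1)]
    q=((w2px(d,P)-[u0,v0]+.5)*S*16-8).round().astype(np.int32)
    m=np.zeros(((v1-v0)*S,(u1-u0)*S),np.uint8); cv2.fillConvexPoly(m,cv2.convexHull(q),1,shift=4); return m
def tilemask(d):
    h=cv2.cvtColor(np.ascontiguousarray(d['img']),cv2.COLOR_RGB2HSV); i=d['img'].astype(int)
    return ((i[...,0]>1.6*i[...,2])&(i[...,0]>i[...,1]*1.4)&(i[...,0]>50)).astype(np.uint8)
def fitbox(ds,ms,x0,L=(.06,.1),z0=0,z1=.02,rad=45):
    it=[]
    for d,m in zip(ds,ms):
        u,v=w2px(d,[x0[0],x0[1],.01])[0].round().astype(int); b=(max(u-rad,0),max(v-rad,0),min(u+rad,640),min(v+rad,480))
        n,l=cv2.connectedComponents(m[b[1]:b[3],b[0]:b[2]]); k=l[v-b[1],u-b[0]]
        it.append((d,b,cv2.resize((l==k).astype(np.float32) if k else m[b[1]:b[3],b[0]:b[2]].astype(np.float32),None,fx=S,fy=S,interpolation=cv2.INTER_LINEAR)))
    def iou(p): return [np.minimum(h:=hullmask(d,*p,L,z0,z1,b),t).sum()/np.maximum(h,t).sum() for d,b,t in it]
    best=None
    for dy in(0,.2,-.2):
        s=np.array([x0[0],x0[1],x0[2]+dy]); o=minimize(lambda p:-sum(iou(p)),s,method='Nelder-Mead',options=dict(initial_simplex=s+np.array([[0,0,0],[.01,0,0],[0,.01,0],[0,0,.15]]),xatol=1e-4,fatol=1e-4))
        if best is None or o.fun<best.fun: best=o
    return best.x,iou(best.x)
E
python3 - <<'E'
from h import *
t,s=load('top0'),load('scene0')
for u in[(228,288),(290,280),(388,247),(447,245),(393,285),(443,288)]:
    p=px2w(t,u,.02)[0]; x0=[p[0],p[1],0]
    a=fitbox([t,s],[tilemask(t),tilemask(s)],x0); b=fitbox([t],[tilemask(t)],x0); c=fitbox([s],[tilemask(s)],x0)
    for q in(a,b,c): print(q[0].round(4),np.round(q[1],3),end=' | ')
    print()
def crop(n,b,k,f): 
    i=cv2.imread(f'pics/{n}.png')[b[1]:b[3],b[0]:b[2]]; cv2.imwrite(f'pics/{f}.png',cv2.resize(i,None,fx=k,fy=k,interpolation=cv2.INTER_CUBIC))
crop('top0',(195,145,315,235),6,'c1'); 
a=cv2.resize(cv2.imread('pics/top0.png')[180:230,355:425],None,fx=8,fy=8,interpolation=2);b=cv2.resize(cv2.imread('pics/scene0.png')[235:285,230:300],None,fx=8,fy=8,interpolation=2)
cv2.imwrite('pics/c2.png',cv2.resize(np.hstack([a,b]),(800,286)))
E
```

```text
[ 0.4074  0.204  -0.1953] [0.945 0.667] | [ 0.4077  0.2047 -0.1908] [0.949] | [ 0.4043  0.1986 -0.2044] [0.683] | 
[ 0.4282  0.0462 -0.1795] [0.944 0.902] | [ 0.429   0.0469 -0.1896] [0.952] | [ 0.4258  0.0447 -0.1776] [0.922] | 
[ 0.5157 -0.2061  0.1685] [0.92  0.903] | [ 0.5164 -0.2049  0.1677] [0.929] | [ 0.5138 -0.2069  0.1726] [0.921] | 
[ 0.5237 -0.3616 -0.0764] [0.902 0.906] | [ 0.5244 -0.3604 -0.0771] [0.907] | [ 0.5216 -0.3616 -0.082 ] [0.921] | 
[ 0.4199 -0.2215  0.1262] [0.92  0.894] | [ 0.4206 -0.2201  0.1227] [0.929] | [ 0.417  -0.2223  0.124 ] [0.916] | 
[ 0.4117 -0.3494  0.0738] [0.903 0.894] | [ 0.4126 -0.3482  0.0712] [0.911] | [ 0.4091 -0.3499  0.064 ] [0.917] |
```

View pics/c1.png

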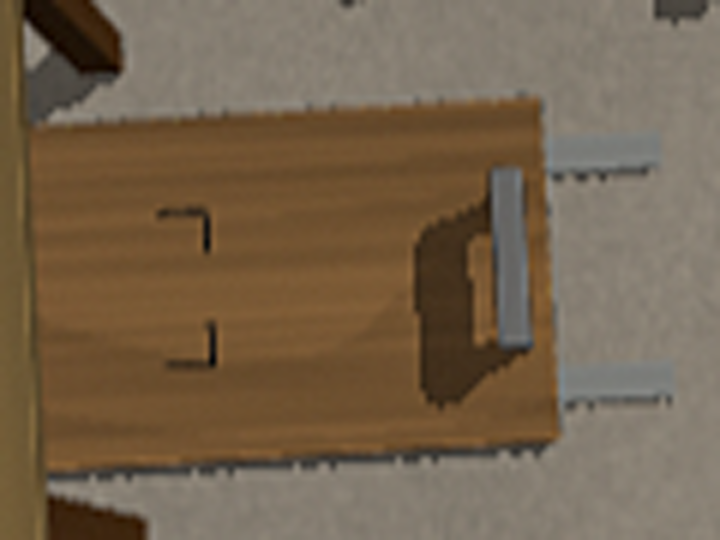

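View pics/c2.png

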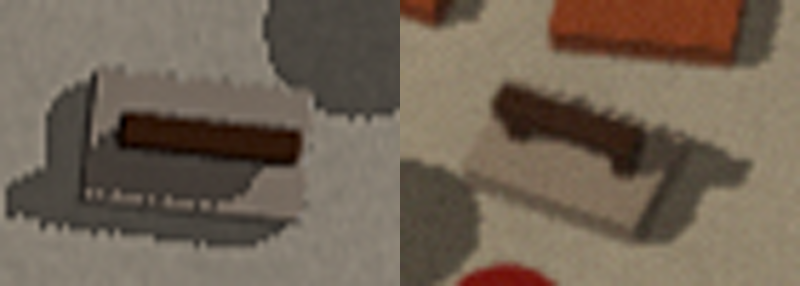

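Crop 1 shows the tray with its bar top centred near px (280,188) and the two visible mark corners. Crop 2 shows the weight's handle, at about (391.7,204.2) in top and (260,255) in scene.

```bash
cat >> h.py <<'E'
def tri(a,ua,b,ub):
    A=[];B=[]
    for d,u in((a,ua),(b,ub)):
        e=np.array(d['eye']); w=px2w(d,u,0)[0]-e; w/=np.linalg.norm(w); M=np.eye(3)-np.outer(w,w); A.append(M);B.append(M@e)
    return np.linalg.lstsq(np.vstack(A),np.hstack(B),rcond=None)[0]
E
python3 - <<'E'
from h import *
t,s=load('top0'),load('scene0')
c1=lambda p:np.array(p)/6+[195,145]-.42
c=lambda p:px2w(t,c1(p),0)
print('bar',px2w(t,c1([(490,170),(522,168),(530,347),(498,347),(510,258)]),.051).round(4).tolist())
print('edge',px2w(t,c1([(541,98),(557,438)]),.010).round(4).tolist(),'mark',px2w(t,c1([(209,208),(215,368)]),.010).round(4).tolist())
print('side',px2w(t,c1([(35,127),(541,98),(48,472),(557,440)]),.010).round(4).tolist())
h=lambda p:np.array(p)/5.714+[355,180]-.42
print('weight',px2w(t,h([(120,130),(300,146),(210,138)]),.054).round(4).tolist(), tri(t,h((210,138)),s,(260,254.5)))
i=cv2.imread('pics/scene0.png')[260:350,315:415]; cv2.imwrite('pics/c3.png',cv2.resize(i,None,fx=6,fy=6,interpolation=2))
E
```

```text
bar [[0.696, 0.0838, 0.051], [0.697, 0.0705, 0.051], [0.6221, 0.0658, 0.051], [0.6219, 0.0791, 0.051], [0.6592, 0.0748, 0.051]]
edge [[0.7347, 0.0653, 0.01], [0.5875, 0.0559, 0.01]] mark [[0.6844, 0.2073, 0.01], [0.6153, 0.2032, 0.01]]
side [[0.7182, 0.2827, 0.01], [0.7347, 0.0653, 0.01], [0.5694, 0.2736, 0.01], [0.5866, 0.0559, 0.01]]
weight [[0.6258, -0.1658, 0.054], [0.62, -0.2448, 0.054], [0.6229, -0.2053, 0.054]] [ 0.62220807 -0.20384257  0.05853117]
```

View pics/c3.png

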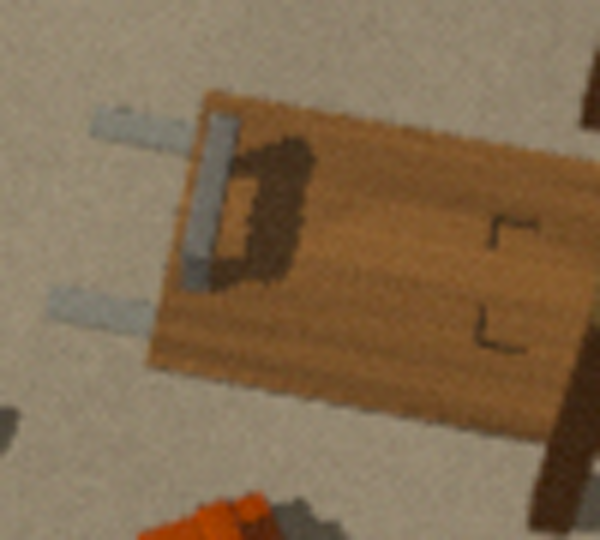

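The scene crop shows the bar top centred at about crop (210,187), which is px (349.6,290.7). I'll move over the bar now.

Emit:
{"method": "play_rows", "body": {"motion": [{"dx":0.3,"dy":-1,"wz":0.3,"gripper":50},{"dx":0.3,"dy":-1,"wz":0.3},{"dx":0.3,"dy":-1,"wz":0.3},{"dx":0.3,"dy":-1,"wz":0.3},{"dx":0.7,"dy":-1,"wz":0.3},{"dx":0.7,"dy":-1,"wz":0.3},{"dx":0.7,"dy":-1,"wz":0.3},{"dx":0.7,"dy":-1,"wz":0.3},{"dx":0.7,"dy":-1,"wz":0.3},{"dx":0.7,"dy":-1,"wz":0.1}]}}

```text
validation failed for argument at $.mo...
```

Emit:
{"method": "play_rows", "body": {"motion": [{"dx":1,"dy":-0.5},{"dx":1,"dy":-0.5},{"dx":1,"dy":-0.5},{"dx":1,"dy":-0.5},{"dx":1,"dy":-0.5},{"dx":1,"dy":-0.5},{"dx":1,"dy":-0.5},{"dx":1,"dy":-0.6},{"dx":1,"dy":-0.6},{"dx":1,"dy":-0.6}]}}

```text
validation failed for argument at $.mo...
```

```bash
python3 - <<'E'
from h import *
t,s=load('top0'),load('scene0')
print(tri(t,np.array((510,258))/6+[195,145]-.42,s,(349.6,290.7)))
q=r.sense(); print(q['time'],q['tool_pos'],q['orientation'],q['gripper_width'])
E
```

```text
[0.65944826 0.07424253 0.05034257]
0.1 [0.18114217 0.54526173 0.2305091 ] [-3.13999896e+00 -2.19261849e-04  2.82074930e+00] 1.0010225194881295
```

Emit:
{"method": "play_rows", "body": {"motion": [{"dx":0.3,"dy":-1,"dz":0,"wx":0,"wy":0,"wz":0.3,"gripper":50},{"dx":0.3,"dy":-1,"dz":0,"wx":0,"wy":0,"wz":0.3,"gripper":50},{"dx":0.3,"dy":-1,"dz":0,"wx":0,"wy":0,"wz":0.3,"gripper":50},{"dx":0.3,"dy":-1,"dz":0,"wx":0,"wy":0,"wz":0.3,"gripper":50},{"dx":0.7,"dy":-1,"dz":0,"wx":0,"wy":0,"wz":0.3,"gripper":50},{"dx":0.7,"dy":-1,"dz":0,"wx":0,"wy":0,"wz":0.3,"gripper":50},{"dx":0.7,"dy":-1,"dz":0,"wx":0,"wy":0,"wz":0.3,"gripper":50},{"dx":0.7,"dy":-1,"dz":0,"wx":0,"wy":0,"wz":0.3,"gripper":50},{"dx":0.7,"dy":-1,"dz":0,"wx":0,"wy":0,"wz":0.3,"gripper":50},{"dx":0.7,"dy":-1,"dz":0,"wx":0,"wy":0,"wz":0.1,"gripper":50}]}}

```text
time: 1.35
tool_pos: [0.3436, 0.2446, 0.2311]
orientation: [-3.142, -0.0, -3.071]
force: [0.5, 0.6, -0.2]
gripper_width: 0.583
grip_force: 0.0
```

Emit:
{"method": "play_rows", "body": {"motion": [{"dx":1,"dy":-0.5,"gripper":50},{"dx":1,"dy":-0.5,"gripper":50},{"dx":1,"dy":-0.5,"gripper":50},{"dx":1,"dy":-0.5,"gripper":50},{"dx":1,"dy":-0.5,"gripper":50},{"dx":1,"dy":-0.5,"gripper":50},{"dx":1,"dy":-0.5,"gripper":50},{"dx":1,"dy":-0.6,"gripper":50},{"dx":1,"dy":-0.6,"gripper":50},{"dx":1,"dy":-0.6,"gripper":50}]}}

```text
validation failed for argument at $.mo...
```

Emit:
{"method": "play_rows", "body": {"motion": [{"dx":1,"dy":-0.6,"dz":0,"wx":0,"wy":0,"wz":0,"gripper":50},{"dx":1,"dy":-0.6,"dz":0,"wx":0,"wy":0,"wz":0,"gripper":50},{"dx":1,"dy":-0.6,"dz":0,"wx":0,"wy":0,"wz":0,"gripper":50},{"dx":1,"dy":-0.6,"dz":0,"wx":0,"wy":0,"wz":0,"gripper":50},{"dx":1,"dy":-0.6,"dz":0,"wx":0,"wy":0,"wz":0,"gripper":50},{"dx":1,"dy":-0.6,"dz":0,"wx":0,"wy":0,"wz":0,"gripper":50},{"dx":1,"dy":-0.6,"dz":0,"wx":0,"wy":0,"wz":0,"gripper":50},{"dx":1,"dy":-0.6,"dz":0,"wx":0,"wy":0,"wz":0,"gripper":50},{"dx":1,"dy":-0.5,"dz":-0.5,"wx":0,"wy":0,"wz":0,"gripper":50},{"dx":1,"dy":-0.37,"dz":-1,"wx":0,"wy":0,"wz":0,"gripper":50}]}}

```text
time: 2.6
tool_pos: [0.6451, 0.0748, 0.1867]
orientation: [-3.141, 0.002, -3.072]
force: [0.9, 0.0, 0.5]
gripper_width: 0.587
grip_force: 0.0
```

Emit:
{"method": "play_rows", "body": {"motion": [{"dx":0.5,"dy":0,"dz":-1,"wx":0,"wy":0,"wz":0,"gripper":50},{"dx":0,"dy":0,"dz":-1,"wx":0,"wy":0,"wz":0,"gripper":50},{"dx":0,"dy":0,"dz":-1,"wx":0,"wy":0,"wz":0,"gripper":50},{"dx":0,"dy":0,"dz":0,"wx":0,"wy":0,"wz":0,"gripper":50},{"dx":0,"dy":0,"dz":0,"wx":0,"wy":0,"wz":0,"gripper":50}]}}

```text
time: 3.22
tool_pos: [0.6587, 0.0756, 0.0972]
orientation: [3.142, 0.001, -3.071]
force: [0.6, -0.2, 0.3]
gripper_width: 0.583
grip_force: 0.0
```

Emit:
{"method": "play_rows", "body": {"motion": [{"dx":0,"dy":0,"dz":-0.8,"wx":0,"wy":0,"wz":0,"gripper":50},{"dx":0,"dy":0,"dz":-0.8,"wx":0,"wy":0,"wz":0,"gripper":50},{"dx":0,"dy":0,"dz":-0.7,"wx":0,"wy":0,"wz":0,"gripper":50},{"dx":0,"dy":0,"dz":0,"wx":0,"wy":0,"wz":0,"gripper":5},{"dx":0,"dy":0,"dz":0,"wx":0,"wy":0,"wz":0,"gripper":5},{"dx":0,"dy":0,"dz":0,"wx":0,"wy":0,"wz":0,"gripper":5},{"dx":0,"dy":0,"dz":0,"wx":0,"wy":0,"wz":0,"gripper":5}], "squeeze": 40}}

```text
time: 4.1
tool_pos: [0.6596, 0.0755, 0.0294]
orientation: [-3.141, 0.003, -3.071]
force: [-1.1, -0.5, 6.4]
gripper_width: 0.152
grip_force: 41.2
```

Emit:
{"method": "play_rows", "body": {"motion": [{"dx":0.04,"dy":-0.5,"dz":0,"wx":0,"wy":0,"wz":0,"gripper":5},{"dx":0.04,"dy":-0.5,"dz":0,"wx":0,"wy":0,"wz":0,"gripper":5},{"dx":0.04,"dy":-0.5,"dz":0,"wx":0,"wy":0,"wz":0,"gripper":5},{"dx":0.04,"dy":-0.5,"dz":0,"wx":0,"wy":0,"wz":0,"gripper":5},{"dx":0.04,"dy":-0.5,"dz":0,"wx":0,"wy":0,"wz":0,"gripper":5},{"dx":0.04,"dy":-0.5,"dz":0,"wx":0,"wy":0,"wz":0,"gripper":5},{"dx":0.04,"dy":-0.5,"dz":0,"wx":0,"wy":0,"wz":0,"gripper":5},{"dx":0.04,"dy":-0.5,"dz":0,"wx":0,"wy":0,"wz":0,"gripper":5}]}}

```text
time: 5.1
tool_pos: [0.6686, -0.0437, 0.0294]
orientation: [3.14, 0.002, -3.07]
force: [-2.3, 3.4, 7.3]
gripper_width: 0.154
grip_force: 41.5
```

Emit:
{"method": "play_rows", "body": {"motion": [{"dx":0.02,"dy":-0.25,"dz":0,"wx":0,"wy":0,"wz":0,"gripper":5},{"dx":0.02,"dy":-0.25,"dz":0,"wx":0,"wy":0,"wz":0,"gripper":5}]}}

```text
time: 5.35
tool_pos: [0.6697, -0.0588, 0.0294]
orientation: [3.14, 0.002, -3.071]
force: [-2.4, 3.7, 7.1]
gripper_width: 0.15
grip_force: 41.5
```

Emit:
{"method": "play_rows", "body": {"motion": [{"dx":0.02,"dy":-0.2,"dz":0,"wx":0,"wy":0,"wz":0,"gripper":5},{"dx":0.02,"dy":-0.2,"dz":0,"wx":0,"wy":0,"wz":0,"gripper":5}]}}

```text
time: 5.6
tool_pos: [0.6702, -0.0657, 0.0293]
orientation: [3.13, 0.002, -3.068]
force: [-4.2, 26.8, 13.2]
gripper_width: 0.151
grip_force: 42.2
```

Emit:
{"method": "play_rows", "body": {"motion": [{"dx":0.02,"dy":-0.2,"dz":0,"wx":0,"wy":0,"wz":0,"gripper":5},{"dx":0.0,"dy":0,"dz":0,"wx":0,"wy":0,"wz":0,"gripper":5}]}}

```text
time: 5.85
tool_pos: [0.6702, -0.0656, 0.0293]
orientation: [3.122, 0.002, -3.064]
force: [-3.9, 32.7, 14.1]
gripper_width: 0.153
grip_force: 42.6
```

Emit:
{"method": "play_rows", "body": {"motion": [{"dx":0,"dy":0.3,"dz":0,"wx":0,"wy":0,"wz":0,"gripper":5},{"dx":0,"dy":0,"dz":0,"wx":0,"wy":0,"wz":0,"gripper":45},{"dx":0,"dy":0,"dz":0,"wx":0,"wy":0,"wz":0,"gripper":45},{"dx":0,"dy":0,"dz":0,"wx":0,"wy":0,"wz":0,"gripper":45},{"dx":0,"dy":0,"dz":1,"wx":0,"wy":0,"wz":0,"gripper":45},{"dx":0,"dy":0,"dz":1,"wx":0,"wy":0,"wz":0,"gripper":45},{"dx":0,"dy":0,"dz":1,"wx":0,"wy":0,"wz":0,"gripper":45},{"dx":0,"dy":0,"dz":1,"wx":0,"wy":0,"wz":0,"gripper":80},{"dx":0,"dy":0,"dz":1,"wx":0,"wy":0,"wz":0,"gripper":80}]}}

```text
time: 6.98
tool_pos: [0.6709, -0.0691, 0.178]
orientation: [3.141, -0.0, -3.072]
force: [1.7, 0.5, 0.0]
gripper_width: 0.925
grip_force: 0.0
```

Emit:
{"method": "play_rows", "body": {"motion": [{"dx":-0.5,"dy":-0.47,"dz":0,"wx":0,"wy":0,"wz":-1,"gripper":80},{"dx":-0.5,"dy":-0.47,"dz":0,"wx":0,"wy":0,"wz":-1,"gripper":80},{"dx":-0.5,"dy":-0.47,"dz":0,"wx":0,"wy":0,"wz":-1,"gripper":80},{"dx":-0.5,"dy":-0.47,"dz":0,"wx":0,"wy":0,"wz":-1,"gripper":80},{"dx":-0.5,"dy":-0.47,"dz":0,"wx":0,"wy":0,"wz":-1,"gripper":80},{"dx":-0.5,"dy":-0.47,"dz":0,"wx":0,"wy":0,"wz":-1,"gripper":80},{"dx":-0.5,"dy":-0.47,"dz":0,"wx":0,"wy":0,"wz":-1,"gripper":80},{"dx":-0.5,"dy":-0.47,"dz":0,"wx":0,"wy":0,"wz":-1,"gripper":80},{"dx":-0.5,"dy":-0.47,"dz":0,"wx":0,"wy":0,"wz":-1,"gripper":80},{"dx":-0.5,"dy":-0.47,"dz":0,"wx":0,"wy":0,"wz":-1,"gripper":80}]}}

```text
time: 8.22
tool_pos: [0.5203, -0.2105, 0.1772]
orientation: [3.141, 0.0, 1.81]
force: [-0.4, -0.6, -1.1]
gripper_width: 0.937
grip_force: 0.0
```

```bash
python3 - <<'E'
from h import *
t=grab('top','top1');s=grab('scene','scene1')
a=cv2.resize(cv2.imread('pics/top1.png')[140:240,190:390],None,fx=4,fy=4,interpolation=2)
b=cv2.resize(cv2.imread('pics/scene1.png')[225:350,270:450],None,fx=4,fy=4,interpolation=2)[::1,:]
cv2.imwrite('pics/c4.png',a); cv2.imwrite('pics/c5.png',b)
E
```

```text
(no output)
```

View pics/c4.png

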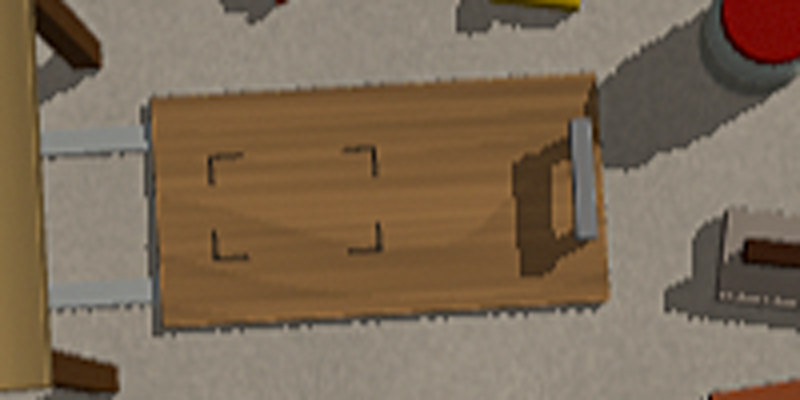

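View pics/c5.png

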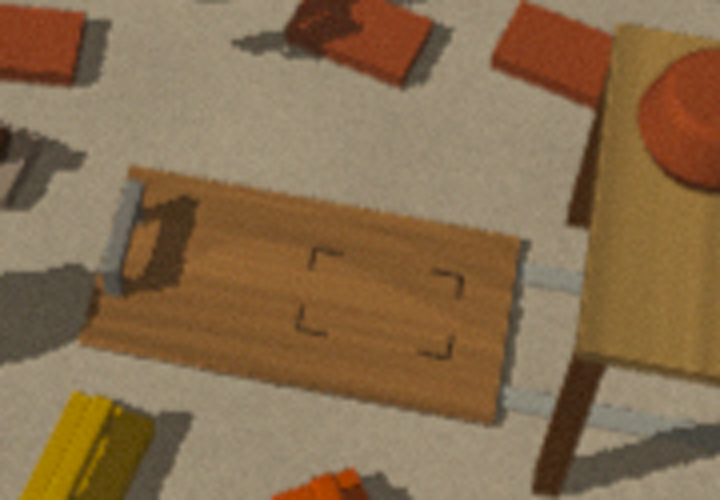

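Both crops show the full outline on the drawn-out tray: top crop corners (208,155), (376,147), (381,252), (215,260), and scene crop corners (313,249), (463,274), (451,358), (298,331).

```bash
python3 - <<'E'
from h import *
t,s=load('top1'),load('scene1')
a=np.array([(208,155),(376,147),(381,252),(215,260)])/4+[190,140]-.37
b=np.array([(313,249),(463,274),(451,358),(298,331)])/4+[270,225]-.37
for d,q in((t,a),(s,b)):
    P=px2w(d,q,.01); print(P.round(4).tolist(),P.mean(0))
    for i,j in((0,1),(3,2),(0,3),(1,2)): 
        v=P[j]-P[i]; print(np.linalg.norm(v).round(4),np.arctan2(v[1],v[0]).round(4))
print([tri(t,a[i],s,j).round(4).tolist() for i,j in((0,b[1]),(1,b[0]),(2,b[3]),(3,b[2]))])
E
```

```text
[[0.6872, 0.1758, 0.01], [0.6943, 0.0675, 0.01], [0.6261, 0.0631, 0.01], [0.6192, 0.1699, 0.01]] [0.65667867 0.11907241 0.01      ]
0.1086 -1.5057
0.1071 -1.5062
0.0683 -3.0548
0.0683 -3.0772
[[0.6258, 0.0614, 0.01], [0.6152, 0.1688, 0.01], [0.6826, 0.175, 0.01], [0.6925, 0.0684, 0.01]] [0.65401677 0.1183983  0.01      ]
0.1079 1.6689
0.1071 1.6634
0.067 0.1045
0.0676 0.092
[[0.6716, 0.1667, 0.1036], [0.6787, 0.067, 0.0992], [0.6383, 0.0629, -0.0907], [0.6301, 0.1783, -0.0857]]
```

Emit:
{"method": "play_rows", "body": {"motion": [{"dx":-0.15,"dy":0.15,"dz":-0.6,"wx":0,"wy":0,"wz":-0.5,"gripper":80},{"dx":0,"dy":0,"dz":-1,"wx":0,"wy":0,"wz":0,"gripper":80},{"dx":0,"dy":0,"dz":-1,"wx":0,"wy":0,"wz":0,"gripper":80},{"dx":0,"dy":0,"dz":-1,"wx":0,"wy":0,"wz":0,"gripper":80},{"dx":0,"dy":0,"dz":-1,"wx":0,"wy":0,"wz":0,"gripper":80},{"dx":0,"dy":0,"dz":-0.5,"wx":0,"wy":0,"wz":0,"gripper":80},{"dx":0,"dy":0,"dz":0,"wx":0,"wy":0,"wz":0,"gripper":80}]}}

```text
time: 9.2
tool_pos: [0.5159, -0.2044, 0.0234]
orientation: [-3.14, -0.001, 1.747]
force: [0.1, 0.4, 0.1]
gripper_width: 0.934
grip_force: 0.0
```

Emit:
{"method": "play_rows", "body": {"motion": [{"dx":0,"dy":0,"dz":-0.3,"wx":0,"wy":0,"wz":0,"gripper":80},{"dx":0,"dy":0,"dz":0,"wx":0,"wy":0,"wz":0,"gripper":80}]}}

```text
time: 9.45
tool_pos: [0.5166, -0.205, 0.0156]
orientation: [3.141, 0.0, 1.746]
force: [0.3, 0.0, -0.7]
gripper_width: 0.939
grip_force: 0.0
```

Emit:
{"method": "play_rows", "body": {"motion": [{"dx":0,"dy":0,"dz":-0.4,"wx":0,"wy":0,"wz":0,"gripper":80},{"dx":0,"dy":0,"dz":0,"wx":0,"wy":0,"wz":0,"gripper":50},{"dx":0,"dy":0,"dz":0,"wx":0,"wy":0,"wz":0,"gripper":50},{"dx":0,"dy":0,"dz":0,"wx":0,"wy":0,"wz":0,"gripper":50},{"dx":0,"dy":0,"dz":0,"wx":0,"wy":0,"wz":0,"gripper":50}], "squeeze": 50}}

```text
time: 10.07
tool_pos: [0.5163, -0.2048, 0.0031]
orientation: [-3.141, -0.0, 1.746]
force: [-0.5, -0.2, -2.3]
gripper_width: 0.683
grip_force: 55.1
```

Emit:
{"method": "play_rows", "body": {"motion": [{"dx":0,"dy":0,"dz":0.5,"wx":0,"wy":0,"wz":0,"gripper":50},{"dx":0,"dy":0,"dz":1,"wx":0,"wy":0,"wz":0,"gripper":50},{"dx":0,"dy":0,"dz":0,"wx":0,"wy":0,"wz":0,"gripper":50}]}}

```text
time: 10.45
tool_pos: [0.5187, -0.2062, 0.0514]
orientation: [3.137, 0.004, 1.746]
force: [0.1, -0.6, -1.9]
gripper_width: 0.69
grip_force: 55.2
```

```bash
python3 - <<'E'
from h import *
s=grab('scene','scene2')
i=cv2.imread('pics/scene2.png')[140:290,180:340]; cv2.imwrite('pics/c6.png',cv2.resize(i,None,fx=4,fy=4,interpolation=2))
q=r.sense();print(q['tool_pos'],q['orientation'],q['force'],q['gripper_width'],q['grip_force'])
E
```

```text
[ 0.51771137 -0.20560702  0.04990525] [3.13869851e+00 2.37536352e-03 1.74573169e+00] [-0.46283621 -0.17703245 -2.63007626] 0.6901532487581258 35.25073170661926
```

View pics/c6.png

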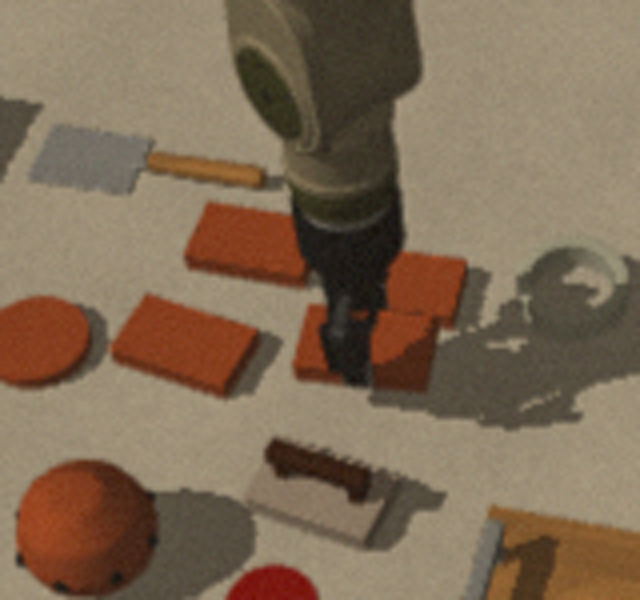

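The scene crop shows tile 3 held level in the gripper, with its bottom about level with the fingertips. Carrying it to the outline.

Emit:
{"method": "play_rows", "body": {"motion": [{"dx":0,"dy":0,"dz":1,"wx":0,"wy":0,"wz":0,"gripper":50},{"dx":0.4,"dy":0.9,"dz":1,"wx":0,"wy":0,"wz":-0.1,"gripper":50},{"dx":0.5,"dy":1,"dz":0,"wx":0,"wy":0,"wz":-0.1,"gripper":50},{"dx":0.5,"dy":1,"dz":0,"wx":0,"wy":0,"wz":-0.1,"gripper":50},{"dx":0.5,"dy":1,"dz":0,"wx":0,"wy":0,"wz":-0.1,"gripper":50},{"dx":0.5,"dy":1,"dz":0,"wx":0,"wy":0,"wz":-0.1,"gripper":50},{"dx":0.5,"dy":1,"dz":0,"wx":0,"wy":0,"wz":-0.1,"gripper":50},{"dx":0.5,"dy":1,"dz":0,"wx":0,"wy":0,"wz":-0.1,"gripper":50},{"dx":0.5,"dy":1,"dz":0,"wx":0,"wy":0,"wz":0,"gripper":50},{"dx":0.5,"dy":1,"dz":0,"wx":0,"wy":0,"wz":0,"gripper":50}]}}

```text
time: 11.75
tool_pos: [0.6481, 0.0631, 0.1069]
orientation: [-3.14, -0.0, 1.648]
force: [0.6, -0.7, -2.5]
gripper_width: 0.688
grip_force: 60.9
```

Emit:
{"method": "play_rows", "body": {"motion": [{"dx":0.2,"dy":1,"dz":0,"wx":0,"wy":0,"wz":0,"gripper":50},{"dx":0,"dy":0.9,"dz":-1,"wx":0,"wy":0,"wz":0,"gripper":50},{"dx":0,"dy":0,"dz":-1,"wx":0,"wy":0,"wz":0,"gripper":50},{"dx":0,"dy":0,"dz":0,"wx":0,"wy":0,"wz":0,"gripper":50},{"dx":0,"dy":0,"dz":0,"wx":0,"wy":0,"wz":0,"gripper":50}]}}

```text
time: 12.38
tool_pos: [0.6546, 0.1188, 0.0485]
orientation: [-3.141, 0.0, 1.648]
force: [0.2, 0.8, -1.4]
gripper_width: 0.686
grip_force: 60.8
```

Emit:
{"method": "play_rows", "body": {"motion": [{"dx":0.03,"dy":0.03,"dz":-0.6,"wx":0,"wy":0,"wz":0,"gripper":50},{"dx":0,"dy":0,"dz":-0.5,"wx":0,"wy":0,"wz":0,"gripper":50},{"dx":0,"dy":0,"dz":0,"wx":0,"wy":0,"wz":0,"gripper":50}]}}

```text
time: 12.75
tool_pos: [0.6548, 0.1197, 0.0142]
orientation: [-3.14, -0.0, 1.648]
force: [-0.4, -0.5, -2.0]
gripper_width: 0.677
grip_force: 60.9
```

Emit:
{"method": "play_rows", "body": {"motion": [{"dx":0,"dy":0,"dz":-0.05,"wx":0,"wy":0,"wz":0,"gripper":50},{"dx":0,"dy":0,"dz":0,"wx":0,"wy":0,"wz":0,"gripper":75},{"dx":0,"dy":0,"dz":0,"wx":0,"wy":0,"wz":0,"gripper":75},{"dx":0,"dy":0,"dz":0,"wx":0,"wy":0,"wz":0,"gripper":75}]}}

```text
time: 13.25
tool_pos: [0.6556, 0.12, 0.0143]
orientation: [3.141, 0.0, 1.648]
force: [-1.2, -0.5, 0.1]
gripper_width: 0.879
grip_force: 0.0
```

Emit:
{"method": "play_rows", "body": {"motion": [{"dx":0,"dy":0,"dz":1,"wx":0,"wy":0,"wz":0,"gripper":80},{"dx":0,"dy":0,"dz":1,"wx":0,"wy":0,"wz":0,"gripper":80},{"dx":-0.66,"dy":-0.95,"dz":1,"wx":0,"wy":0,"wz":0.1,"gripper":80},{"dx":-0.66,"dy":-0.95,"dz":0,"wx":0,"wy":0,"wz":0.1,"gripper":80},{"dx":-0.66,"dy":-0.95,"dz":0,"wx":0,"wy":0,"wz":0.1,"gripper":80},{"dx":-0.66,"dy":-0.95,"dz":0,"wx":0,"wy":0,"wz":0.05,"gripper":80},{"dx":-0.66,"dy":-0.95,"dz":0,"wx":0,"wy":0,"wz":0,"gripper":80},{"dx":-0.66,"dy":-0.95,"dz":0,"wx":0,"wy":0,"wz":0,"gripper":80},{"dx":-0.66,"dy":-0.95,"dz":0,"wx":0,"wy":0,"wz":0,"gripper":80},{"dx":-0.66,"dy":-0.95,"dz":0,"wx":0,"wy":0,"wz":0,"gripper":80}]}}

```text
time: 14.5
tool_pos: [0.4965, -0.1089, 0.1042]
orientation: [3.141, 0.001, 1.697]
force: [-0.6, -0.5, -0.4]
gripper_width: 0.932
grip_force: 0.0
```

Emit:
{"method": "play_rows", "body": {"motion": [{"dx":-0.66,"dy":-0.95,"dz":0,"wx":0,"wy":0,"wz":0,"gripper":80},{"dx":-0.66,"dy":-0.95,"dz":0,"wx":0,"wy":0,"wz":0,"gripper":80},{"dx":-0.66,"dy":-0.95,"dz":0,"wx":0,"wy":0,"wz":0,"gripper":80},{"dx":-0.6,"dy":-0.93,"dz":-1,"wx":0,"wy":0,"wz":0,"gripper":80},{"dx":0,"dy":0,"dz":-1,"wx":0,"wy":0,"wz":0,"gripper":80},{"dx":0,"dy":0,"dz":0,"wx":0,"wy":0,"wz":0,"gripper":80},{"dx":0,"dy":0,"dz":0,"wx":0,"wy":0,"wz":0,"gripper":80}]}}

```text
time: 15.38
tool_pos: [0.4202, -0.2215, 0.0448]
orientation: [3.141, 0.001, 1.697]
force: [0.4, 0.3, -0.6]
gripper_width: 0.935
grip_force: 0.0
```

```bash
python3 - <<'E'
from h import *
t=grab('top','top3');s=grab('scene','scene3')
for z in[(.01,.03)]:
  for ds in([t,s],[t],[s]): print(fitbox(ds,[tilemask(d) for d in ds],[.6556,.1187,.07],z0=z[0],z1=z[1]))
q=r.sense();print(q['tool_pos'],q['orientation'])
E
```

```text
(array([0.65701946, 0.1198113 , 0.07256784]), [np.float32(0.9491295), np.float32(0.23402002)])
(array([0.65704578, 0.11980075, 0.07240966]), [np.float32(0.9493191)])
(array([ 0.69171667,  0.11372636, -0.10176857]), [np.float32(0.24448314)])
[ 0.4207017  -0.22176932  0.04516936] [3.13978381e+00 1.70374826e-03 1.69767713e+00]
```

The fit puts tile 3 within 1 mm of the outline centre. Taking the second tile.

Emit:
{"method": "play_rows", "body": {"motion": [{"dx":0,"dy":0,"dz":-0.7,"wx":0,"wy":0,"wz":0,"gripper":80},{"dx":0,"dy":0,"dz":-0.69,"wx":0,"wy":0,"wz":0,"gripper":80},{"dx":0,"dy":0,"dz":0,"wx":0,"wy":0,"wz":0,"gripper":50},{"dx":0,"dy":0,"dz":0,"wx":0,"wy":0,"wz":0,"gripper":50},{"dx":0,"dy":0,"dz":0,"wx":0,"wy":0,"wz":0,"gripper":50},{"dx":0,"dy":0,"dz":0,"wx":0,"wy":0,"wz":0,"gripper":50}]}}

```text
time: 16.23
tool_pos: [0.4201, -0.2217, 0.0028]
orientation: [3.14, 0.001, 1.697]
force: [0.3, 0.4, 1.4]
gripper_width: 0.69
grip_force: 55.2
```

Emit:
{"method": "play_rows", "body": {"motion": [{"dx":0,"dy":0,"dz":0.5,"wx":0,"wy":0,"wz":0,"gripper":50},{"dx":0,"dy":0,"dz":1,"wx":0,"wy":0,"wz":0,"gripper":50},{"dx":0,"dy":0,"dz":1,"wx":0,"wy":0,"wz":0,"gripper":50},{"dx":0.66,"dy":0.95,"dz":0.9,"wx":0,"wy":0,"wz":-0.1,"gripper":50},{"dx":0.66,"dy":0.95,"dz":0,"wx":0,"wy":0,"wz":-0.1,"gripper":50},{"dx":0.66,"dy":0.95,"dz":0,"wx":0,"wy":0,"wz":-0.1,"gripper":50},{"dx":0.66,"dy":0.95,"dz":0,"wx":0,"wy":0,"wz":-0.05,"gripper":50},{"dx":0.66,"dy":0.95,"dz":0,"wx":0,"wy":0,"wz":0,"gripper":50},{"dx":0.66,"dy":0.95,"dz":0,"wx":0,"wy":0,"wz":0,"gripper":50},{"dx":0.66,"dy":0.95,"dz":0,"wx":0,"wy":0,"wz":0,"gripper":50}]}}

```text
time: 17.48
tool_pos: [0.5585, -0.0209, 0.1041]
orientation: [-3.141, 0.0, 1.648]
force: [-0.0, -0.2, -2.0]
gripper_width: 0.685
grip_force: 54.9
```

Emit:
{"method": "play_rows", "body": {"motion": [{"dx":0.66,"dy":0.95,"dz":0,"wx":0,"wy":0,"wz":0,"gripper":50},{"dx":0.66,"dy":0.95,"dz":0,"wx":0,"wy":0,"wz":0,"gripper":50},{"dx":0.66,"dy":0.95,"dz":0,"wx":0,"wy":0,"wz":0,"gripper":50},{"dx":0.6,"dy":0.95,"dz":0,"wx":0,"wy":0,"wz":0,"gripper":50},{"dx":0.64,"dy":0.92,"dz":-0.5,"wx":0,"wy":0,"wz":0,"gripper":50},{"dx":0,"dy":0,"dz":-1,"wx":0,"wy":0,"wz":0,"gripper":50},{"dx":0,"dy":0,"dz":0,"wx":0,"wy":0,"wz":0,"gripper":50},{"dx":0,"dy":0,"dz":0,"wx":0,"wy":0,"wz":0,"gripper":50}]}}

```text
time: 18.48
tool_pos: [0.6547, 0.1194, 0.0597]
orientation: [-3.142, 0.0, 1.648]
force: [0.2, 0.2, -2.3]
gripper_width: 0.685
grip_force: 54.8
```

Emit:
{"method": "play_rows", "body": {"motion": [{"dx":0.03,"dy":0,"dz":-0.5,"wx":0,"wy":0,"wz":0,"gripper":50},{"dx":0,"dy":0,"dz":-0.35,"wx":0,"wy":0,"wz":0,"gripper":50},{"dx":0,"dy":0,"dz":0,"wx":0,"wy":0,"wz":0,"gripper":50},{"dx":0,"dy":0,"dz":0,"wx":0,"wy":0,"wz":0,"gripper":75},{"dx":0,"dy":0,"dz":0,"wx":0,"wy":0,"wz":0,"gripper":75},{"dx":0,"dy":0,"dz":0,"wx":0,"wy":0,"wz":0,"gripper":75}]}}

```text
time: 19.23
tool_pos: [0.6558, 0.1197, 0.0338]
orientation: [3.141, 0.0, 1.648]
force: [-0.4, -0.5, -0.5]
gripper_width: 0.876
grip_force: 0.0
```

Emit:
{"method": "play_rows", "body": {"motion": [{"dx":0,"dy":0,"dz":1,"wx":0,"wy":0,"wz":0,"gripper":80},{"dx":0,"dy":0,"dz":1,"wx":0,"wy":0,"wz":0,"gripper":80},{"dx":-0.48,"dy":-0.92,"dz":1,"wx":0,"wy":0,"wz":0,"gripper":80},{"dx":-0.48,"dy":-0.92,"dz":0,"wx":0,"wy":0,"wz":0,"gripper":80},{"dx":-0.48,"dy":-0.92,"dz":0,"wx":0,"wy":0,"wz":0,"gripper":80},{"dx":-0.48,"dy":-0.92,"dz":0,"wx":0,"wy":0,"wz":0,"gripper":80},{"dx":-0.48,"dy":-0.92,"dz":0,"wx":0,"wy":0,"wz":0,"gripper":80},{"dx":-0.48,"dy":-0.92,"dz":0,"wx":0,"wy":0,"wz":0,"gripper":80},{"dx":-0.48,"dy":-0.92,"dz":0,"wx":0,"wy":0,"wz":0,"gripper":80},{"dx":-0.48,"dy":-0.92,"dz":0,"wx":0,"wy":0,"wz":0,"gripper":80}]}}

```text
time: 20.48
tool_pos: [0.5401, -0.102, 0.1239]
orientation: [3.141, 0.0, 1.648]
force: [0.1, -0.5, -0.6]
gripper_width: 0.935
grip_force: 0.0
```

Emit:
{"method": "play_rows", "body": {"motion": [{"dx":-0.48,"dy":-0.92,"dz":0,"wx":0,"wy":0,"wz":0,"gripper":80},{"dx":-0.48,"dy":-0.92,"dz":0,"wx":0,"wy":0,"wz":0,"gripper":80},{"dx":-0.48,"dy":-0.92,"dz":0,"wx":0,"wy":0,"wz":0,"gripper":80},{"dx":-0.48,"dy":-0.92,"dz":0,"wx":0,"wy":0,"wz":0,"gripper":80},{"dx":-0.48,"dy":-0.92,"dz":0,"wx":0,"wy":0,"wz":0,"gripper":80},{"dx":-0.48,"dy":-0.92,"dz":0,"wx":0,"wy":0,"wz":0,"gripper":80},{"dx":-0.48,"dy":-0.92,"dz":-0.6,"wx":0,"wy":0,"wz":0,"gripper":80},{"dx":-0.48,"dy":-0.92,"dz":-1,"wx":0,"wy":0,"wz":0,"gripper":80},{"dx":-0.46,"dy":-0.92,"dz":-1,"wx":0,"wy":0,"wz":0,"gripper":80},{"dx":0,"dy":0,"dz":0,"wx":0,"wy":0,"wz":0,"gripper":80}]}}

```text
time: 21.72
tool_pos: [0.4095, -0.3498, 0.0436]
orientation: [-3.139, -0.003, 1.645]
force: [-0.1, 0.4, -0.2]
gripper_width: 0.938
grip_force: 0.0
```

```bash
python3 - <<'E'
from h import *
t=grab('top','top4')
print(fitbox([t],[tilemask(t)],[.6556,.1187,.07],z0=.01,z1=.05))
q=r.sense();print(q['time'],q['tool_pos'],q['orientation'])
E
```

```text
(array([0.6567301 , 0.12045643, 0.07405356]), [np.float32(0.924064)])
21.775 [ 0.41048873 -0.34938146  0.04486274] [-3.14054473e+00 -1.97076071e-03  1.64607610e+00]
```

Emit:
{"method": "play_rows", "body": {"motion": [{"dx":0.01,"dy":0,"dz":-0.7,"wx":0,"wy":0,"wz":0,"gripper":80},{"dx":0,"dy":0,"dz":-0.68,"wx":0,"wy":0,"wz":0,"gripper":80},{"dx":0,"dy":0,"dz":0,"wx":0,"wy":0,"wz":0,"gripper":50},{"dx":0,"dy":0,"dz":0,"wx":0,"wy":0,"wz":0,"gripper":50},{"dx":0,"dy":0,"dz":0,"wx":0,"wy":0,"wz":0,"gripper":50},{"dx":0,"dy":0,"dz":0,"wx":0,"wy":0,"wz":0,"gripper":50}]}}

```text
time: 22.52
tool_pos: [0.4123, -0.3497, 0.0051]
orientation: [3.14, 0.001, 1.648]
force: [0.8, 0.6, 2.1]
gripper_width: 0.69
grip_force: 55.5
```

Emit:
{"method": "play_rows", "body": {"motion": [{"dx":0,"dy":0,"dz":0.5,"wx":0,"wy":0,"wz":0,"gripper":50},{"dx":0,"dy":0,"dz":1,"wx":0,"wy":0,"wz":0,"gripper":50},{"dx":0,"dy":0,"dz":1,"wx":0,"wy":0,"wz":0,"gripper":50},{"dx":0.48,"dy":0.92,"dz":1,"wx":0,"wy":0,"wz":0,"gripper":50},{"dx":0.48,"dy":0.92,"dz":0.5,"wx":0,"wy":0,"wz":0,"gripper":50},{"dx":0.48,"dy":0.92,"dz":0,"wx":0,"wy":0,"wz":0,"gripper":50},{"dx":0.48,"dy":0.92,"dz":0,"wx":0,"wy":0,"wz":0,"gripper":50},{"dx":0.48,"dy":0.92,"dz":0,"wx":0,"wy":0,"wz":0,"gripper":50},{"dx":0.48,"dy":0.92,"dz":0,"wx":0,"wy":0,"wz":0,"gripper":50},{"dx":0.48,"dy":0.92,"dz":0,"wx":0,"wy":0,"wz":0,"gripper":50}]}}

```text
time: 23.78
tool_pos: [0.5129, -0.1555, 0.1252]
orientation: [3.141, 0.0, 1.648]
force: [0.5, 0.0, -1.7]
gripper_width: 0.68
grip_force: 55.0
```

Emit:
{"method": "play_rows", "body": {"motion": [{"dx":0.48,"dy":0.92,"dz":0,"wx":0,"wy":0,"wz":0,"gripper":50},{"dx":0.48,"dy":0.92,"dz":0,"wx":0,"wy":0,"wz":0,"gripper":50},{"dx":0.48,"dy":0.92,"dz":0,"wx":0,"wy":0,"wz":0,"gripper":50},{"dx":0.48,"dy":0.92,"dz":0,"wx":0,"wy":0,"wz":0,"gripper":50},{"dx":0.48,"dy":0.92,"dz":0,"wx":0,"wy":0,"wz":0,"gripper":50},{"dx":0.48,"dy":0.92,"dz":0,"wx":0,"wy":0,"wz":0,"gripper":50},{"dx":0.48,"dy":0.92,"dz":0,"wx":0,"wy":0,"wz":0,"gripper":50},{"dx":0.48,"dy":0.92,"dz":0,"wx":0,"wy":0,"wz":0,"gripper":50},{"dx":0.48,"dy":0.92,"dz":0,"wx":0,"wy":0,"wz":0,"gripper":50}]}}

```text
time: 24.9
tool_pos: [0.6425, 0.0929, 0.1251]
orientation: [3.141, 0.0, 1.648]
force: [-0.2, -0.7, -2.6]
gripper_width: 0.687
grip_force: 55.0
```

Emit:
{"method": "play_rows", "body": {"motion": [{"dx":0,"dy":0,"dz":-0.8,"wx":0,"wy":0,"wz":0,"gripper":50},{"dx":0,"dy":0,"dz":-0.8,"wx":0,"wy":0,"wz":0,"gripper":50},{"dx":0,"dy":0,"dz":0,"wx":0,"wy":0,"wz":0,"gripper":50},{"dx":0,"dy":0,"dz":0,"wx":0,"wy":0,"wz":0,"gripper":50}]}}

```text
time: 25.4
tool_pos: [0.6426, 0.0919, 0.0775]
orientation: [3.141, 0.0, 1.648]
force: [0.5, 0.0, -1.6]
gripper_width: 0.683
grip_force: 54.9
```

Emit:
{"method": "play_rows", "body": {"motion": [{"dx":0.43,"dy":0.92,"dz":0,"wx":0,"wy":0,"wz":0,"gripper":50},{"dx":0,"dy":0,"dz":-0.3,"wx":0,"wy":0,"wz":0,"gripper":50},{"dx":0,"dy":0,"dz":-0.33,"wx":0,"wy":0,"wz":0,"gripper":50},{"dx":0,"dy":0,"dz":0,"wx":0,"wy":0,"wz":0,"gripper":50},{"dx":0,"dy":0,"dz":0,"wx":0,"wy":0,"wz":0,"gripper":50}]}}

```text
time: 26.02
tool_pos: [0.6548, 0.1191, 0.0574]
orientation: [-3.141, 0.0, 1.647]
force: [0.4, -0.9, -2.2]
gripper_width: 0.686
grip_force: 55.0
```

Emit:
{"method": "play_rows", "body": {"motion": [{"dx":0.02,"dy":0,"dz":-0.05,"wx":0,"wy":0,"wz":0,"gripper":50},{"dx":0,"dy":0,"dz":0,"wx":0,"wy":0,"wz":0,"gripper":75},{"dx":0,"dy":0,"dz":0,"wx":0,"wy":0,"wz":0,"gripper":75},{"dx":0,"dy":0,"dz":0,"wx":0,"wy":0,"wz":0,"gripper":75},{"dx":0,"dy":0,"dz":1,"wx":0,"wy":0,"wz":0,"gripper":80},{"dx":0,"dy":0,"dz":1,"wx":0,"wy":0,"wz":0,"gripper":80},{"dx":-0.26,"dy":-0.95,"dz":1,"wx":0,"wy":0,"wz":0,"gripper":80},{"dx":-0.26,"dy":-0.95,"dz":0,"wx":0,"wy":0,"wz":-0.2,"gripper":80},{"dx":-0.26,"dy":-0.95,"dz":0,"wx":0,"wy":0,"wz":-0.2,"gripper":80},{"dx":-0.26,"dy":-0.95,"dz":0,"wx":0,"wy":0,"wz":-0.2,"gripper":80}]}}

```text
time: 27.28
tool_pos: [0.6243, 0.0049, 0.1463]
orientation: [3.141, 0.0, 1.563]
force: [0.4, 0.2, 0.2]
gripper_width: 0.937
grip_force: 0.0
```

Emit:
{"method": "play_rows", "body": {"motion": [{"dx":-0.26,"dy":-0.95,"dz":0,"wx":0,"wy":0,"wz":-0.2,"gripper":80},{"dx":-0.26,"dy":-0.95,"dz":0,"wx":0,"wy":0,"wz":-0.2,"gripper":80},{"dx":-0.26,"dy":-0.95,"dz":0,"wx":0,"wy":0,"wz":-0.1,"gripper":80},{"dx":-0.26,"dy":-0.95,"dz":0,"wx":0,"wy":0,"wz":0,"gripper":80},{"dx":-0.26,"dy":-0.95,"dz":0,"wx":0,"wy":0,"wz":0,"gripper":80},{"dx":-0.26,"dy":-0.95,"dz":0,"wx":0,"wy":0,"wz":0,"gripper":80},{"dx":-0.26,"dy":-0.95,"dz":0,"wx":0,"wy":0,"wz":0,"gripper":80},{"dx":-0.26,"dy":-0.95,"dz":0,"wx":0,"wy":0,"wz":0,"gripper":80},{"dx":-0.26,"dy":-0.95,"dz":0,"wx":0,"wy":0,"wz":0,"gripper":80},{"dx":-0.26,"dy":-0.95,"dz":0,"wx":0,"wy":0,"wz":0,"gripper":80}]}}

```text
time: 28.52
tool_pos: [0.5463, -0.2802, 0.1461]
orientation: [3.141, 0.0, 1.494]
force: [0.0, -0.3, 1.1]
gripper_width: 0.936
grip_force: 0.0
```

Emit:
{"method": "play_rows", "body": {"motion": [{"dx":-0.26,"dy":-0.95,"dz":-0.3,"wx":0,"wy":0,"wz":0,"gripper":80},{"dx":-0.26,"dy":-0.9,"dz":-1,"wx":0,"wy":0,"wz":0,"gripper":80},{"dx":-0.2,"dy":0,"dz":-1,"wx":0,"wy":0,"wz":0,"gripper":80},{"dx":0,"dy":0,"dz":-1,"wx":0,"wy":0,"wz":0,"gripper":80},{"dx":0,"dy":0,"dz":0,"wx":0,"wy":0,"wz":0,"gripper":80},{"dx":0,"dy":0,"dz":0,"wx":0,"wy":0,"wz":0,"gripper":80}]}}

```text
time: 29.28
tool_pos: [0.5255, -0.3351, 0.048]
orientation: [3.14, 0.001, 1.495]
force: [-0.0, -1.1, -0.0]
gripper_width: 0.933
grip_force: 0.0
```

```bash
python3 - <<'E'
from h import *
t=grab('top','top5')
print(fitbox([t],[tilemask(t)],[.6556,.1187,.07],z0=.01,z1=.07))
q=r.sense();print(q['time'],q['tool_pos'],q['orientation'])
E
```

```text
(array([0.65720438, 0.12037771, 0.0840415 ]), [np.float32(0.91683614)])
29.325 [ 0.52590907 -0.33545167  0.04852208] [3.13935091e+00 1.53660454e-03 1.49466035e+00]
```

Emit:
{"method": "play_rows", "body": {"motion": [{"dx":-0.06,"dy":-0.87,"dz":0,"wx":0,"wy":0,"wz":0,"gripper":80},{"dx":0,"dy":0,"dz":0,"wx":0,"wy":0,"wz":0,"gripper":80},{"dx":0,"dy":0,"dz":-0.7,"wx":0,"wy":0,"wz":0,"gripper":80},{"dx":0,"dy":0,"dz":-0.78,"wx":0,"wy":0,"wz":0,"gripper":80},{"dx":0,"dy":0,"dz":0,"wx":0,"wy":0,"wz":0,"gripper":50},{"dx":0,"dy":0,"dz":0,"wx":0,"wy":0,"wz":0,"gripper":50},{"dx":0,"dy":0,"dz":0,"wx":0,"wy":0,"wz":0,"gripper":50},{"dx":0,"dy":0,"dz":0,"wx":0,"wy":0,"wz":0,"gripper":50}]}}

```text
time: 30.32
tool_pos: [0.5233, -0.3611, 0.003]
orientation: [3.141, 0.001, 1.494]
force: [-1.4, -0.5, -1.9]
gripper_width: 0.69
grip_force: 56.5
```

Emit:
{"method": "play_rows", "body": {"motion": [{"dx":0,"dy":0,"dz":0.5,"wx":0,"wy":0,"wz":0,"gripper":50},{"dx":0,"dy":0,"dz":1,"wx":0,"wy":0,"wz":0,"gripper":50},{"dx":0,"dy":0,"dz":1,"wx":0,"wy":0,"wz":0,"gripper":50},{"dx":0.26,"dy":0.94,"dz":1,"wx":0,"wy":0,"wz":0.1,"gripper":50},{"dx":0.26,"dy":0.94,"dz":1,"wx":0,"wy":0,"wz":0.2,"gripper":50},{"dx":0.26,"dy":0.94,"dz":0.4,"wx":0,"wy":0,"wz":0.2,"gripper":50},{"dx":0.26,"dy":0.94,"dz":0,"wx":0,"wy":0,"wz":0.2,"gripper":50},{"dx":0.26,"dy":0.94,"dz":0,"wx":0,"wy":0,"wz":0.2,"gripper":50},{"dx":0.26,"dy":0.94,"dz":0,"wx":0,"wy":0,"wz":0.2,"gripper":50},{"dx":0.26,"dy":0.94,"dz":0,"wx":0,"wy":0,"wz":0,"gripper":50}]}}

```text
time: 31.58
tool_pos: [0.578, -0.1626, 0.1508]
orientation: [3.14, 0.001, 1.648]
force: [0.5, -0.3, -1.9]
gripper_width: 0.688
grip_force: 56.6
```

Emit:
{"method": "play_rows", "body": {"motion": [{"dx":0.26,"dy":0.94,"dz":0,"wx":0,"wy":0,"wz":0,"gripper":50},{"dx":0.26,"dy":0.94,"dz":0,"wx":0,"wy":0,"wz":0,"gripper":50},{"dx":0.26,"dy":0.94,"dz":0,"wx":0,"wy":0,"wz":0,"gripper":50},{"dx":0.26,"dy":0.94,"dz":0,"wx":0,"wy":0,"wz":0,"gripper":50},{"dx":0.26,"dy":0.94,"dz":0,"wx":0,"wy":0,"wz":0,"gripper":50},{"dx":0.26,"dy":0.94,"dz":0,"wx":0,"wy":0,"wz":0,"gripper":50},{"dx":0.26,"dy":0.94,"dz":0,"wx":0,"wy":0,"wz":0,"gripper":50},{"dx":0.26,"dy":0.94,"dz":0,"wx":0,"wy":0,"wz":0,"gripper":50},{"dx":0.26,"dy":0.94,"dz":0,"wx":0,"wy":0,"wz":0,"gripper":50},{"dx":0.23,"dy":0.94,"dz":0,"wx":0,"wy":0,"wz":0,"gripper":50}]}}

```text
time: 32.83
tool_pos: [0.6551, 0.1194, 0.1507]
orientation: [3.14, 0.0, 1.648]
force: [-0.3, 1.2, -2.0]
gripper_width: 0.684
grip_force: 56.6
```

Emit:
{"method": "play_rows", "body": {"motion": [{"dx":0,"dy":0,"dz":-0.9,"wx":0,"wy":0,"wz":0,"gripper":50},{"dx":0,"dy":0,"dz":-0.8,"wx":0,"wy":0,"wz":0,"gripper":50},{"dx":0,"dy":0,"dz":0,"wx":0,"wy":0,"wz":0,"gripper":50},{"dx":0,"dy":0,"dz":0,"wx":0,"wy":0,"wz":0,"gripper":50}]}}

```text
time: 33.33
tool_pos: [0.6554, 0.1184, 0.1]
orientation: [3.14, 0.0, 1.648]
force: [-0.3, 0.1, -1.3]
gripper_width: 0.687
grip_force: 56.5
```

Emit:
{"method": "play_rows", "body": {"motion": [{"dx":0,"dy":0.03,"dz":-0.5,"wx":0,"wy":0,"wz":0,"gripper":50},{"dx":0,"dy":0,"dz":-0.36,"wx":0,"wy":0,"wz":0,"gripper":50},{"dx":0,"dy":0,"dz":0,"wx":0,"wy":0,"wz":0,"gripper":50},{"dx":0,"dy":0,"dz":0,"wx":0,"wy":0,"wz":0,"gripper":75},{"dx":0,"dy":0,"dz":0,"wx":0,"wy":0,"wz":0,"gripper":75},{"dx":0,"dy":0,"dz":0,"wx":0,"wy":0,"wz":0,"gripper":75}]}}

```text
time: 34.08
tool_pos: [0.6547, 0.1194, 0.0726]
orientation: [3.142, 0.0, 1.648]
force: [0.1, 0.3, 0.5]
gripper_width: 0.875
grip_force: 0.0
```

Emit:
{"method": "play_rows", "body": {"motion": [{"dx":0,"dy":0,"dz":1,"wx":0,"wy":0,"wz":0,"gripper":80},{"dx":0,"dy":0,"dz":1,"wx":0,"wy":0,"wz":0,"gripper":80},{"dx":-0.95,"dy":-0.3,"dz":0.5,"wx":0,"wy":0,"wz":-0.2,"gripper":80},{"dx":-0.95,"dy":-0.3,"dz":0,"wx":0,"wy":0,"wz":-0.3,"gripper":80},{"dx":-0.95,"dy":-0.3,"dz":0,"wx":0,"wy":0,"wz":-0.3,"gripper":80},{"dx":-0.95,"dy":-0.3,"dz":0,"wx":0,"wy":0,"wz":-0.3,"gripper":80},{"dx":-0.95,"dy":-0.3,"dz":-0.5,"wx":0,"wy":0,"wz":-0.3,"gripper":80},{"dx":-0.95,"dy":-0.3,"dz":-1,"wx":0,"wy":0,"wz":-0.3,"gripper":80},{"dx":-0.95,"dy":-0.3,"dz":-1,"wx":0,"wy":0,"wz":-0.14,"gripper":80},{"dx":-0.95,"dy":-0.3,"dz":-0.9,"wx":0,"wy":0,"wz":0,"gripper":80}]}}

```text
time: 35.33
tool_pos: [0.4258, 0.0471, 0.045]
orientation: [3.141, 0.0, 1.391]
force: [0.3, -0.3, 0.1]
gripper_width: 0.938
grip_force: 0.0
```

```bash
python3 - <<'E'
from h import *
t=grab('top','top6');s=grab('scene','scene6')
print(fitbox([t],[tilemask(t)],[.6556,.1187,.07],z0=.01,z1=.09))
for n in((.4282,.0462,-.18),): print(fitbox([s],[tilemask(s)],n))
q=r.sense();print(q['time'],q['tool_pos'],q['orientation'])
E
```

```text
(array([0.6562885 , 0.11989434, 0.07718437]), [np.float32(0.90753585)])
(array([ 0.42685132,  0.04439848, -0.17519279]), [np.float32(0.7582286)])
35.425 [0.41996085 0.04738951 0.04262942] [-3.13230344e+00  1.18756019e-03  1.39021608e+00]
```

Emit:
{"method": "play_rows", "body": {"motion": [{"dx":0,"dy":0,"dz":0,"wx":0,"wy":0,"wz":0,"gripper":80},{"dx":0,"dy":0,"dz":0,"wx":0,"wy":0,"wz":0,"gripper":80}]}}

```text
time: 35.67
tool_pos: [0.429, 0.0474, 0.0468]
orientation: [3.138, -0.0, 1.391]
force: [0.2, -0.1, 0.2]
gripper_width: 0.935
grip_force: 0.0
```

Emit:
{"method": "play_rows", "body": {"motion": [{"dx":-0.03,"dy":-0.04,"dz":-0.7,"wx":0,"wy":0,"wz":0,"gripper":80},{"dx":0,"dy":0,"dz":-0.75,"wx":0,"wy":0,"wz":0,"gripper":80},{"dx":0,"dy":0,"dz":0,"wx":0,"wy":0,"wz":0,"gripper":50},{"dx":0,"dy":0,"dz":0,"wx":0,"wy":0,"wz":0,"gripper":50},{"dx":0,"dy":0,"dz":0,"wx":0,"wy":0,"wz":0,"gripper":50},{"dx":0,"dy":0,"dz":0,"wx":0,"wy":0,"wz":0,"gripper":50}]}}

```text
time: 36.42
tool_pos: [0.4264, 0.0462, 0.0026]
orientation: [3.14, -0.0, 1.391]
force: [-0.1, -0.1, 0.8]
gripper_width: 0.685
grip_force: 54.7
```

Emit:
{"method": "play_rows", "body": {"motion": [{"dx":0,"dy":0,"dz":0.5,"wx":0,"wy":0,"wz":0,"gripper":50},{"dx":0,"dy":0,"dz":1,"wx":0,"wy":0,"wz":0,"gripper":50},{"dx":0,"dy":0,"dz":1,"wx":0,"wy":0,"wz":0,"gripper":50},{"dx":0.5,"dy":0.2,"dz":1,"wx":0,"wy":0,"wz":0.2,"gripper":50},{"dx":0.8,"dy":0.3,"dz":1,"wx":0,"wy":0,"wz":0.3,"gripper":50},{"dx":0.8,"dy":0.3,"dz":0.9,"wx":0,"wy":0,"wz":0.3,"gripper":50},{"dx":0.8,"dy":0.3,"dz":0,"wx":0,"wy":0,"wz":0.3,"gripper":50},{"dx":0.8,"dy":0.3,"dz":0,"wx":0,"wy":0,"wz":0.3,"gripper":50},{"dx":0.8,"dy":0.3,"dz":0,"wx":0,"wy":0,"wz":0.3,"gripper":50},{"dx":0.8,"dy":0.2,"dz":0,"wx":0,"wy":0,"wz":0.14,"gripper":50}]}}

```text
time: 37.67
tool_pos: [0.5853, 0.1036, 0.164]
orientation: [-3.141, -0.0, 1.649]
force: [-0.4, -0.2, -1.7]
gripper_width: 0.688
grip_force: 54.6
```

Emit:
{"method": "play_rows", "body": {"motion": [{"dx":0.8,"dy":0.2,"dz":0,"wx":0,"wy":0,"wz":0,"gripper":50},{"dx":0.8,"dy":0.2,"dz":0,"wx":0,"wy":0,"wz":0,"gripper":50},{"dx":0.6,"dy":0.4,"dz":0,"wx":0,"wy":0,"wz":0,"gripper":50},{"dx":0,"dy":0,"dz":-0.7,"wx":0,"wy":0,"wz":0,"gripper":50},{"dx":0,"dy":0,"dz":-0.9,"wx":0,"wy":0,"wz":0,"gripper":50},{"dx":0,"dy":0,"dz":0,"wx":0,"wy":0,"wz":0,"gripper":50},{"dx":0,"dy":0,"dz":0,"wx":0,"wy":0,"wz":0,"gripper":50}]}}

```text
time: 38.55
tool_pos: [0.651, 0.1272, 0.1169]
orientation: [3.141, 0.0, 1.648]
force: [0.1, -0.4, -2.2]
gripper_width: 0.687
grip_force: 54.6
```

Emit:
{"method": "play_rows", "body": {"motion": [{"dx":0.14,"dy":-0.27,"dz":0,"wx":0,"wy":0,"wz":0,"gripper":50},{"dx":0,"dy":0,"dz":-0.35,"wx":0,"wy":0,"wz":0,"gripper":50},{"dx":0,"dy":0,"dz":-0.35,"wx":0,"wy":0,"wz":0,"gripper":50},{"dx":0,"dy":0,"dz":0,"wx":0,"wy":0,"wz":0,"gripper":50},{"dx":0,"dy":0,"dz":0,"wx":0,"wy":0,"wz":0,"gripper":50}]}}

```text
time: 39.17
tool_pos: [0.6548, 0.1192, 0.0949]
orientation: [-3.141, -0.0, 1.648]
force: [0.3, -0.5, -3.4]
gripper_width: 0.684
grip_force: 54.7
```

Emit:
{"method": "play_rows", "body": {"motion": [{"dx":0,"dy":0,"dz":-0.02,"wx":0,"wy":0,"wz":0,"gripper":75},{"dx":0,"dy":0,"dz":0,"wx":0,"wy":0,"wz":0,"gripper":75},{"dx":0,"dy":0,"dz":0,"wx":0,"wy":0,"wz":0,"gripper":75},{"dx":0,"dy":0,"dz":1,"wx":0,"wy":0,"wz":0,"gripper":80},{"dx":0,"dy":0,"dz":1,"wx":0,"wy":0,"wz":0,"gripper":80},{"dx":-0.8,"dy":0.1,"dz":0,"wx":0,"wy":0,"wz":-0.2,"gripper":80},{"dx":-0.9,"dy":0.2,"dz":0,"wx":0,"wy":0,"wz":-0.3,"gripper":80},{"dx":-0.9,"dy":0.2,"dz":0,"wx":0,"wy":0,"wz":-0.3,"gripper":80},{"dx":-0.9,"dy":0.2,"dz":0,"wx":0,"wy":0,"wz":-0.3,"gripper":80},{"dx":-0.9,"dy":0.4,"dz":0,"wx":0,"wy":0,"wz":-0.3,"gripper":80}]}}

```text
time: 40.42
tool_pos: [0.5223, 0.1521, 0.1549]
orientation: [3.141, -0.0, 1.45]
force: [0.3, 0.4, -1.0]
gripper_width: 0.939
grip_force: 0.0
```

Emit:
{"method": "play_rows", "body": {"motion": [{"dx":-0.9,"dy":0.4,"dz":-0.4,"wx":0,"wy":0,"wz":-0.3,"gripper":80},{"dx":-0.9,"dy":0.4,"dz":-0.8,"wx":0,"wy":0,"wz":-0.25,"gripper":80},{"dx":-0.9,"dy":0.4,"dz":-0.8,"wx":0,"wy":0,"wz":0,"gripper":80},{"dx":-0.8,"dy":0.4,"dz":-0.8,"wx":0,"wy":0,"wz":0,"gripper":80},{"dx":-0.35,"dy":0.13,"dz":-0.8,"wx":0,"wy":0,"wz":0,"gripper":80},{"dx":0,"dy":0,"dz":0,"wx":0,"wy":0,"wz":0,"gripper":80},{"dx":0,"dy":0,"dz":0,"wx":0,"wy":0,"wz":0,"gripper":80},{"dx":0,"dy":0,"dz":0,"wx":0,"wy":0,"wz":0,"gripper":80}]}}

```text
time: 41.42
tool_pos: [0.4093, 0.2041, 0.0477]
orientation: [3.139, -0.001, 1.375]
force: [0.3, -0.2, -0.2]
gripper_width: 0.937
grip_force: 0.0
```

```bash
python3 - <<'E'
from h import *
t=grab('top','top7');s=grab('scene','scene7')
print(fitbox([t],[tilemask(t)],[.6556,.1187,.07],z0=.01,z1=.11))
q=r.sense();print(q['time'],q['tool_pos'],q['orientation'])
cv2.imwrite('pics/c7.png',np.hstack([cv2.resize(cv2.imread('pics/top7.png')[150:250,190:290],(400,400),interpolation=2),cv2.resize(cv2.imread('pics/scene7.png')[170:320,300:450],(400,400),interpolation=2)]))
E
```

```text
(array([0.6563666 , 0.11974075, 0.06792212]), [np.float32(0.8915228)])
41.525 [0.40882185 0.20403509 0.04737961] [ 3.13978438e+00 -8.70323221e-04  1.37501293e+00]
```

View pics/c7.png

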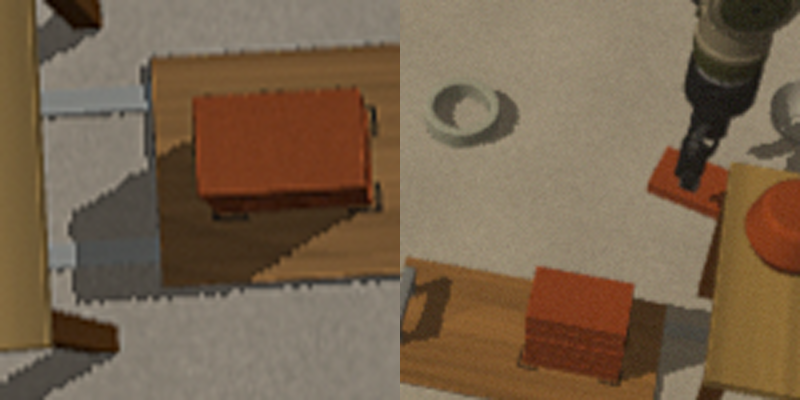

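The view shows a square pile of five and the gripper over the last tile, which lies clear of the stand.

Emit:
{"method": "play_rows", "body": {"motion": [{"dx":-0.04,"dy":0,"dz":-0.7,"wx":0,"wy":0,"wz":0,"gripper":80},{"dx":0,"dy":0,"dz":-0.78,"wx":0,"wy":0,"wz":0,"gripper":80},{"dx":0,"dy":0,"dz":0,"wx":0,"wy":0,"wz":0,"gripper":50},{"dx":0,"dy":0,"dz":0,"wx":0,"wy":0,"wz":0,"gripper":50},{"dx":0,"dy":0,"dz":0,"wx":0,"wy":0,"wz":0,"gripper":50},{"dx":0,"dy":0,"dz":0,"wx":0,"wy":0,"wz":0,"gripper":50}]}}

```text
time: 42.28
tool_pos: [0.4067, 0.2041, 0.0026]
orientation: [3.141, -0.0, 1.376]
force: [-0.7, -1.0, -2.7]
gripper_width: 0.688
grip_force: 54.4
```

Emit:
{"method": "play_rows", "body": {"motion": [{"dx":0,"dy":0,"dz":0.5,"wx":0,"wy":0,"wz":0,"gripper":50},{"dx":0,"dy":0,"dz":1,"wx":0,"wy":0,"wz":0,"gripper":50},{"dx":0,"dy":-0.3,"dz":1,"wx":0,"wy":0,"wz":0,"gripper":50},{"dx":0.4,"dy":-0.5,"dz":1,"wx":0,"wy":0,"wz":0.2,"gripper":50},{"dx":0.6,"dy":-0.5,"dz":1,"wx":0,"wy":0,"wz":0.3,"gripper":50},{"dx":0.7,"dy":-0.5,"dz":0.8,"wx":0,"wy":0,"wz":0.3,"gripper":50},{"dx":0.8,"dy":-0.5,"dz":0.3,"wx":0,"wy":0,"wz":0.3,"gripper":50},{"dx":0.8,"dy":-0.3,"dz":0,"wx":0,"wy":0,"wz":0.3,"gripper":50},{"dx":0.8,"dy":-0.2,"dz":0,"wx":0,"wy":0,"wz":0.3,"gripper":50},{"dx":0.8,"dy":0,"dz":0,"wx":0,"wy":0,"wz":0.25,"gripper":50}]}}

```text
time: 43.52
tool_pos: [0.554, 0.1195, 0.1702]
orientation: [-3.142, 0.0, 1.648]
force: [0.4, -0.8, -2.3]
gripper_width: 0.686
grip_force: 54.5
```

Emit:
{"method": "play_rows", "body": {"motion": [{"dx":0.8,"dy":0,"dz":0,"wx":0,"wy":0,"wz":0,"gripper":50},{"dx":0.8,"dy":0,"dz":0,"wx":0,"wy":0,"wz":0,"gripper":50},{"dx":0.8,"dy":0,"dz":0,"wx":0,"wy":0,"wz":0,"gripper":50},{"dx":0.6,"dy":0,"dz":0,"wx":0,"wy":0,"wz":0,"gripper":50},{"dx":0.3,"dy":0,"dz":0,"wx":0,"wy":0,"wz":0,"gripper":50},{"dx":0,"dy":0,"dz":-0.8,"wx":0,"wy":0,"wz":0,"gripper":50},{"dx":0,"dy":0,"dz":-0.4,"wx":0,"wy":0,"wz":0,"gripper":50},{"dx":0,"dy":0,"dz":0,"wx":0,"wy":0,"wz":0,"gripper":50},{"dx":0,"dy":0,"dz":0,"wx":0,"wy":0,"wz":0,"gripper":50}]}}

```text
time: 44.65
tool_pos: [0.6525, 0.1201, 0.1349]
orientation: [3.141, 0.0, 1.648]
force: [0.2, -0.3, -1.7]
gripper_width: 0.685
grip_force: 54.4
```

Emit:
{"method": "play_rows", "body": {"motion": [{"dx":0.08,"dy":-0.03,"dz":0,"wx":0,"wy":0,"wz":0,"gripper":50},{"dx":0,"dy":0,"dz":-0.35,"wx":0,"wy":0,"wz":0,"gripper":50},{"dx":0,"dy":0,"dz":-0.3,"wx":0,"wy":0,"wz":0,"gripper":50},{"dx":0,"dy":0,"dz":0,"wx":0,"wy":0,"wz":0,"gripper":50},{"dx":0,"dy":0,"dz":0,"wx":0,"wy":0,"wz":0,"gripper":50}]}}

```text
time: 45.28
tool_pos: [0.6546, 0.1191, 0.1144]
orientation: [-3.141, 0.0, 1.648]
force: [-0.3, -0.4, -2.3]
gripper_width: 0.687
grip_force: 54.5
```

Emit:
{"method": "play_rows", "body": {"motion": [{"dx":0,"dy":0,"dz":-0.03,"wx":0,"wy":0,"wz":0,"gripper":75},{"dx":0,"dy":0,"dz":0,"wx":0,"wy":0,"wz":0,"gripper":75},{"dx":0,"dy":0,"dz":0,"wx":0,"wy":0,"wz":0,"gripper":75},{"dx":0,"dy":0,"dz":0.8,"wx":0,"wy":0,"wz":0,"gripper":75},{"dx":0,"dy":0,"dz":0.8,"wx":0,"wy":0,"wz":0,"gripper":75},{"dx":-0.5,"dy":-0.9,"dz":0,"wx":0,"wy":0,"wz":-0.2,"gripper":60},{"dx":-0.5,"dy":-0.9,"dz":0,"wx":0,"wy":0,"wz":-0.2,"gripper":60},{"dx":-0.5,"dy":-0.9,"dz":0,"wx":0,"wy":0,"wz":-0.2,"gripper":60},{"dx":-0.5,"dy":-0.9,"dz":0,"wx":0,"wy":0,"wz":-0.2,"gripper":60},{"dx":-0.5,"dy":-0.9,"dz":0,"wx":0,"wy":0,"wz":-0.28,"gripper":60}]}}

```text
time: 46.52
tool_pos: [0.5794, -0.0167, 0.1621]
orientation: [3.141, 0.0, 1.496]
force: [0.0, -0.0, 0.1]
gripper_width: 0.698
grip_force: 0.0
```

```bash
python3 - <<'E'
from h import *
t=grab('top','top8');s=grab('scene','scene8')
print(fitbox([t],[tilemask(t)],[.6556,.1187,.07],z0=.01,z1=.13))
q=r.sense();print(q['time'],q['tool_pos'],q['orientation'])
a=cv2.resize(cv2.imread('pics/top8.png')[150:250,330:430],(400,400),interpolation=2);b=cv2.resize(cv2.imread('pics/scene8.png')[210:310,205:305],(400,400),interpolation=2)
cv2.imwrite('pics/c8.png',np.hstack([a,b]))
E
```

```text
(array([0.65651372, 0.12061693, 0.08138619]), [np.float32(0.8942694)])
46.625 [ 0.57860016 -0.01801025  0.16215789] [-3.14149685e+00  6.89000497e-04  1.49362871e+00]
```

View pics/c8.png

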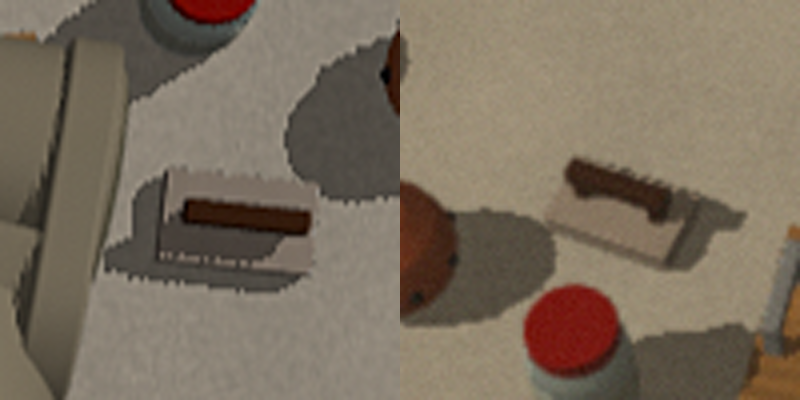

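Six tiles are stacked squarely. The weight is unmoved, with its handle centred at crop (247,216), which is px (391.4,203.6).

Emit:
{"method": "play_rows", "body": {"motion": [{"dx":0.2,"dy":-0.9,"dz":0,"wx":0,"wy":0,"wz":0,"gripper":50},{"dx":0.2,"dy":-0.9,"dz":0,"wx":0,"wy":0,"wz":0,"gripper":50},{"dx":0.2,"dy":-0.9,"dz":0,"wx":0,"wy":0,"wz":0,"gripper":50},{"dx":0.2,"dy":-0.9,"dz":-0.3,"wx":0,"wy":0,"wz":0,"gripper":50},{"dx":0.2,"dy":-0.9,"dz":-0.6,"wx":0,"wy":0,"wz":0,"gripper":50},{"dx":0.2,"dy":-0.9,"dz":-0.8,"wx":0,"wy":0,"wz":0,"gripper":50},{"dx":0.2,"dy":-0.9,"dz":-0.8,"wx":0,"wy":0,"wz":0,"gripper":50},{"dx":0,"dy":0,"dz":0,"wx":0,"wy":0,"wz":0,"gripper":50},{"dx":0,"dy":0,"dz":0,"wx":0,"wy":0,"wz":0,"gripper":50}]}}

```text
time: 47.75
tool_pos: [0.6221, -0.2042, 0.0871]
orientation: [3.141, -0.0, 1.498]
force: [0.1, 0.0, 0.2]
gripper_width: 0.58
grip_force: 0.0
```

```bash
python3 - <<'E'
from h import *
s=grab('scene','scene9')
q=r.sense();print(q['time'],q['tool_pos'],q['orientation'])
a=load('scene8')['img'].astype(int);b=s['img'].astype(int)
print(np.abs(a-b)[245:285,238:275].mean())  # weight's slab area
cv2.imwrite('pics/c9.png',cv2.resize(cv2.imread('pics/scene9.png')[170:310,180:320],(560,560),interpolation=2))
E
```

```text
47.8 [ 0.6223366  -0.20407515  0.08760678] [ 3.14045784e+00 -1.49089686e-05  1.49819524e+00]
10.679504504504505
```

View pics/c9.png

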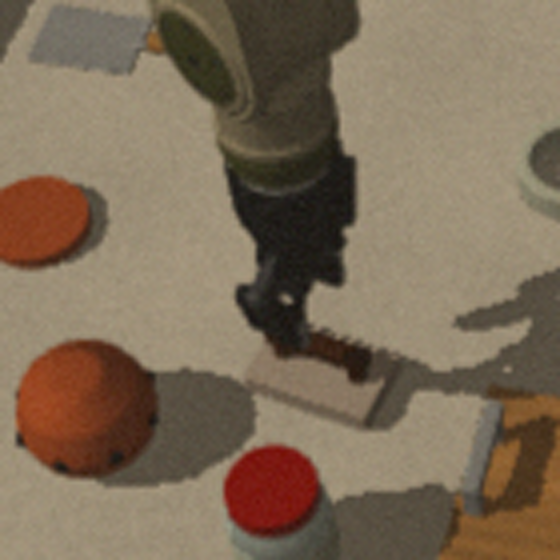

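The weight is in place under the gripper. I'll go down and grip the handle.

Emit:
{"method": "play_rows", "body": {"motion": [{"dx":0,"dy":-0.03,"dz":-0.8,"wx":0,"wy":0,"wz":0,"gripper":50},{"dx":0,"dy":0,"dz":-0.8,"wx":0,"wy":0,"wz":0,"gripper":50},{"dx":0,"dy":0,"dz":-0.38,"wx":0,"wy":0,"wz":0,"gripper":50},{"dx":0,"dy":0,"dz":0,"wx":0,"wy":0,"wz":0,"gripper":5},{"dx":0,"dy":0,"dz":0,"wx":0,"wy":0,"wz":0,"gripper":5},{"dx":0,"dy":0,"dz":0,"wx":0,"wy":0,"wz":0,"gripper":5},{"dx":0,"dy":0,"dz":0,"wx":0,"wy":0,"wz":0,"gripper":5}], "squeeze": 80}}

```text
time: 48.68
tool_pos: [0.6225, -0.2059, 0.0287]
orientation: [3.139, 0.0, 1.497]
force: [-1.1, 1.7, 5.6]
gripper_width: 0.171
grip_force: 79.7
```

Emit:
{"method": "play_rows", "body": {"motion": [{"dx":0,"dy":0,"dz":0.3,"wx":0,"wy":0,"wz":0,"gripper":5},{"dx":0,"dy":0,"dz":0.7,"wx":0,"wy":0,"wz":0,"gripper":5},{"dx":0,"dy":0,"dz":0.8,"wx":0,"wy":0,"wz":0,"gripper":5},{"dx":0,"dy":0,"dz":0.8,"wx":0,"wy":0,"wz":0,"gripper":5},{"dx":0,"dy":0,"dz":0.8,"wx":0,"wy":0,"wz":0,"gripper":5},{"dx":0,"dy":0,"dz":0.8,"wx":0,"wy":0,"wz":0,"gripper":5},{"dx":0,"dy":0,"dz":0.8,"wx":0,"wy":0,"wz":0,"gripper":5}]}}

```text
time: 49.55
tool_pos: [0.621, -0.2057, 0.1773]
orientation: [-3.14, -0.0, 1.497]
force: [0.1, -0.0, -4.4]
gripper_width: 0.17
grip_force: 78.2
```

Emit:
{"method": "play_rows", "body": {"motion": [{"dx":0,"dy":0.4,"dz":0.7,"wx":0,"wy":0,"wz":0,"gripper":5},{"dx":0.1,"dy":0.8,"dz":0.3,"wx":0,"wy":0,"wz":0.1,"gripper":5},{"dx":0.1,"dy":0.8,"dz":0,"wx":0,"wy":0,"wz":0.1,"gripper":5},{"dx":0.1,"dy":0.8,"dz":0,"wx":0,"wy":0,"wz":0.1,"gripper":5},{"dx":0.1,"dy":0.8,"dz":0,"wx":0,"wy":0,"wz":0.1,"gripper":5},{"dx":0.1,"dy":0.8,"dz":0,"wx":0,"wy":0,"wz":0.1,"gripper":5},{"dx":0.1,"dy":0.8,"dz":0,"wx":0,"wy":0,"wz":0.1,"gripper":5},{"dx":0.1,"dy":0.8,"dz":0,"wx":0,"wy":0,"wz":0.1,"gripper":5},{"dx":0.1,"dy":0.8,"dz":0,"wx":0,"wy":0,"wz":0.1,"gripper":5},{"dx":0.1,"dy":0.8,"dz":0,"wx":0,"wy":0,"wz":0.1,"gripper":5}]}}

```text
time: 50.8
tool_pos: [0.6484, 0.0243, 0.2066]
orientation: [-3.141, -0.0, 1.624]
force: [-0.1, -0.4, -4.2]
gripper_width: 0.17
grip_force: 78.3
```

Emit:
{"method": "play_rows", "body": {"motion": [{"dx":0.1,"dy":0.8,"dz":0,"wx":0,"wy":0,"wz":0.1,"gripper":5},{"dx":0.1,"dy":0.8,"dz":0,"wx":0,"wy":0,"wz":0.08,"gripper":5},{"dx":0.03,"dy":0.8,"dz":0,"wx":0,"wy":0,"wz":0,"gripper":5},{"dx":0,"dy":0.8,"dz":0,"wx":0,"wy":0,"wz":0,"gripper":5},{"dx":0,"dy":0,"dz":0,"wx":0,"wy":0,"wz":0,"gripper":5},{"dx":0,"dy":0,"dz":0,"wx":0,"wy":0,"wz":0,"gripper":5}]}}

```text
time: 51.55
tool_pos: [0.6556, 0.1184, 0.2073]
orientation: [-3.142, 0.0, 1.648]
force: [0.2, 0.1, -5.0]
gripper_width: 0.169
grip_force: 78.2
```

```bash
python3 - <<'E'
from h import *
t=grab('scene','scene10')
q=r.sense();print(q['time'],q['tool_pos'],q['orientation'],q['grip_force'])
cv2.imwrite('pics/c10.png',cv2.resize(cv2.imread('pics/scene10.png')[150:310,290:450],(560,560),interpolation=2))
E
```

```text
51.6 [0.6556383  0.11798821 0.2073278 ] [3.14156140e+00 3.89851752e-04 1.64759743e+00] 78.19976091384888
```

View pics/c10.png

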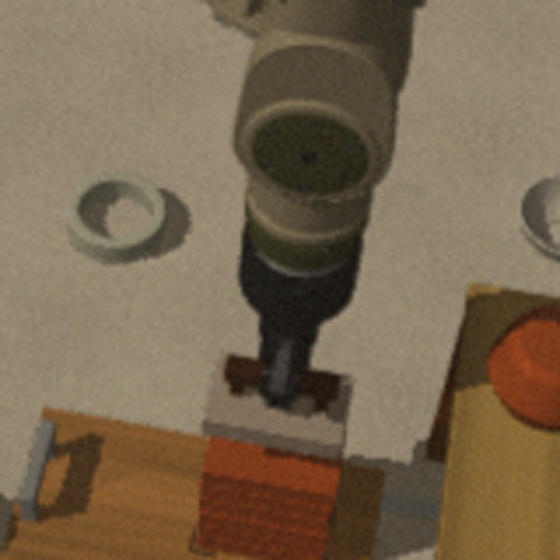

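The weight hangs level and square over the pile. Lowering it now.

Emit:
{"method": "play_rows", "body": {"motion": [{"dx":-0.02,"dy":0.03,"dz":-0.5,"wx":0,"wy":0,"wz":0,"gripper":5},{"dx":0,"dy":0,"dz":-0.5,"wx":0,"wy":0,"wz":0,"gripper":5},{"dx":0,"dy":0,"dz":-0.4,"wx":0,"wy":0,"wz":0,"gripper":5},{"dx":0,"dy":0,"dz":-0.15,"wx":0,"wy":0,"wz":0,"gripper":5},{"dx":0,"dy":0,"dz":0,"wx":0,"wy":0,"wz":0,"gripper":5},{"dx":0,"dy":0,"dz":0,"wx":0,"wy":0,"wz":0,"gripper":5}]}}

```text
time: 52.35
tool_pos: [0.6555, 0.1191, 0.1614]
orientation: [3.14, 0.0, 1.648]
force: [0.4, -0.7, -5.0]
gripper_width: 0.174
grip_force: 78.2
```

Emit:
{"method": "play_rows", "body": {"motion": [{"dx":0,"dy":0,"dz":-0.06,"wx":0,"wy":0,"wz":0,"gripper":5},{"dx":0,"dy":0,"dz":0,"wx":0,"wy":0,"wz":0,"gripper":5}]}}

```text
time: 52.6
tool_pos: [0.6551, 0.1191, 0.1592]
orientation: [3.141, 0.0, 1.648]
force: [0.2, -0.2, -4.5]
gripper_width: 0.171
grip_force: 78.2
```

Emit:
{"method": "play_rows", "body": {"motion": [{"dx":0,"dy":0,"dz":-0.03,"wx":0,"wy":0,"wz":0,"gripper":5},{"dx":0,"dy":0,"dz":0,"wx":0,"wy":0,"wz":0,"gripper":5}]}}

```text
time: 52.85
tool_pos: [0.6552, 0.1191, 0.1588]
orientation: [3.141, -0.0, 1.648]
force: [-1.8, -0.4, -1.2]
gripper_width: 0.171
grip_force: 78.6
```

Emit:
{"method": "play_rows", "body": {"motion": [{"dx":0,"dy":0,"dz":0,"wx":0,"wy":0,"wz":0,"gripper":40},{"dx":0,"dy":0,"dz":0,"wx":0,"wy":0,"wz":0,"gripper":40},{"dx":0,"dy":0,"dz":0,"wx":0,"wy":0,"wz":0,"gripper":40},{"dx":0,"dy":0,"dz":0.4,"wx":0,"wy":0,"wz":0,"gripper":40},{"dx":0,"dy":0,"dz":0.8,"wx":0,"wy":0,"wz":0,"gripper":40},{"dx":0,"dy":0,"dz":1,"wx":0,"wy":0,"wz":0,"gripper":40},{"dx":0,"dy":-0.5,"dz":0.2,"wx":0,"wy":0,"wz":0.5,"gripper":40},{"dx":0,"dy":-0.8,"dz":0,"wx":0,"wy":0,"wz":1,"gripper":40},{"dx":0,"dy":-0.8,"dz":0,"wx":0,"wy":0,"wz":1,"gripper":40},{"dx":0.1,"dy":-0.8,"dz":0,"wx":0,"wy":0,"wz":1,"gripper":40}]}}

```text
time: 54.1
tool_pos: [0.6582, 0.0314, 0.2314]
orientation: [3.14, 0.001, 2.141]
force: [-0.2, -0.0, -0.0]
gripper_width: 0.469
grip_force: 0.0
```

Emit:
{"method": "play_rows", "body": {"motion": [{"dx":0.1,"dy":-0.8,"dz":0,"wx":0,"wy":0,"wz":1,"gripper":45},{"dx":0.1,"dy":-0.8,"dz":0,"wx":0,"wy":0,"wz":1,"gripper":45},{"dx":0.1,"dy":-0.8,"dz":0,"wx":0,"wy":0,"wz":1,"gripper":45},{"dx":0.1,"dy":-0.8,"dz":0,"wx":0,"wy":0,"wz":1,"gripper":45},{"dx":0,"dy":0,"dz":-0.5,"wx":0,"wy":0,"wz":1,"gripper":45},{"dx":0,"dy":0,"dz":-1,"wx":0,"wy":0,"wz":1,"gripper":45},{"dx":0,"dy":0,"dz":-1,"wx":0,"wy":0,"wz":1,"gripper":45},{"dx":0,"dy":0,"dz":-1,"wx":0,"wy":0,"wz":0.7,"gripper":45},{"dx":0,"dy":0,"dz":-0.5,"wx":0,"wy":0,"wz":0,"gripper":45},{"dx":0,"dy":0,"dz":0,"wx":0,"wy":0,"wz":0,"gripper":45}]}}

```text
time: 55.35
tool_pos: [0.6696, -0.0638, 0.1096]
orientation: [3.141, -0.002, -3.073]
force: [-0.9, 0.5, -0.2]
gripper_width: 0.533
grip_force: 0.0
```

```bash
python3 - <<'E'
from h import *
t=grab('top','top11');s=grab('scene','scene11')
q=r.sense();print(q['time'],q['tool_pos'],q['orientation'])
cv2.imwrite('pics/c11.png',np.hstack([cv2.resize(cv2.imread('pics/top11.png')[140:260,200:320],(400,400),interpolation=2),cv2.resize(cv2.imread('pics/scene11.png')[190:320,290:420],(400,400),interpolation=2)]))
E
```

```text
55.45 [ 0.67086092 -0.06404339  0.11150735] [-3.14114245e+00  1.78655197e-03 -3.07236297e+00]
```

View pics/c11.png

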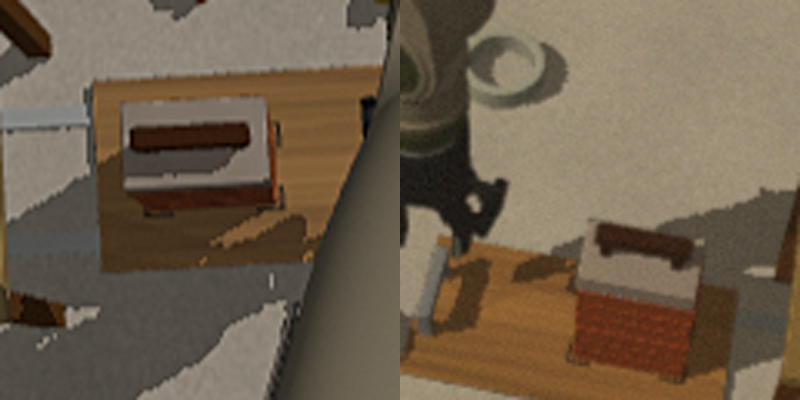

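The pile is square with the weight level on top, and the gripper is over the bar. Gripping the handle to push the tray home.

Emit:
{"method": "play_rows", "body": {"motion": [{"dx":0,"dy":-0.05,"dz":-0.9,"wx":0,"wy":0,"wz":0,"gripper":45},{"dx":0,"dy":0,"dz":-0.9,"wx":0,"wy":0,"wz":0,"gripper":45},{"dx":0,"dy":0,"dz":-0.9,"wx":0,"wy":0,"wz":0,"gripper":45},{"dx":0,"dy":0,"dz":0,"wx":0,"wy":0,"wz":0,"gripper":20},{"dx":0,"dy":0,"dz":0,"wx":0,"wy":0,"wz":0,"gripper":12},{"dx":0,"dy":0,"dz":0,"wx":0,"wy":0,"wz":0,"gripper":5},{"dx":0,"dy":0,"dz":0,"wx":0,"wy":0,"wz":0,"gripper":5},{"dx":0,"dy":0,"dz":0,"wx":0,"wy":0,"wz":0,"gripper":5}], "squeeze": 40}}

```text
time: 56.45
tool_pos: [0.6709, -0.0655, 0.0307]
orientation: [-3.141, 0.002, -3.071]
force: [-1.2, 0.6, 5.5]
gripper_width: 0.156
grip_force: 40.8
```

Emit:
{"method": "play_rows", "body": {"motion": [{"dx":0,"dy":0.05,"dz":0,"wx":0,"wy":0,"wz":0,"gripper":5},{"dx":-0.01,"dy":0.1,"dz":0,"wx":0,"wy":0,"wz":0,"gripper":5},{"dx":-0.01,"dy":0.15,"dz":0,"wx":0,"wy":0,"wz":0,"gripper":5},{"dx":-0.02,"dy":0.2,"dz":0,"wx":0,"wy":0,"wz":0,"gripper":5},{"dx":-0.02,"dy":0.25,"dz":0,"wx":0,"wy":0,"wz":0,"gripper":5},{"dx":-0.02,"dy":0.25,"dz":0,"wx":0,"wy":0,"wz":0,"gripper":5},{"dx":-0.02,"dy":0.25,"dz":0,"wx":0,"wy":0,"wz":0,"gripper":5},{"dx":-0.02,"dy":0.25,"dz":0,"wx":0,"wy":0,"wz":0,"gripper":5},{"dx":-0.02,"dy":0.25,"dz":0,"wx":0,"wy":0,"wz":0,"gripper":5},{"dx":-0.02,"dy":0.25,"dz":0,"wx":0,"wy":0,"wz":0,"gripper":5}]}}

```text
time: 57.7
tool_pos: [0.6665, -0.0068, 0.0307]
orientation: [-3.139, 0.003, -3.072]
force: [-1.1, -3.7, 5.5]
gripper_width: 0.156
grip_force: 40.8
```

Emit:
{"method": "play_rows", "body": {"motion": [{"dx":-0.02,"dy":0.25,"dz":0,"wx":0,"wy":0,"wz":0,"gripper":5},{"dx":-0.02,"dy":0.25,"dz":0,"wx":0,"wy":0,"wz":0,"gripper":5},{"dx":-0.02,"dy":0.25,"dz":0,"wx":0,"wy":0,"wz":0,"gripper":5},{"dx":-0.02,"dy":0.25,"dz":0,"wx":0,"wy":0,"wz":0,"gripper":5},{"dx":-0.02,"dy":0.25,"dz":0,"wx":0,"wy":0,"wz":0,"gripper":5},{"dx":-0.02,"dy":0.25,"dz":0,"wx":0,"wy":0,"wz":0,"gripper":5},{"dx":-0.02,"dy":0.25,"dz":0,"wx":0,"wy":0,"wz":0,"gripper":5},{"dx":-0.02,"dy":0.25,"dz":0,"wx":0,"wy":0,"wz":0,"gripper":5},{"dx":-0.02,"dy":0.25,"dz":0,"wx":0,"wy":0,"wz":0,"gripper":5},{"dx":-0.02,"dy":0.25,"dz":0,"wx":0,"wy":0,"wz":0,"gripper":5}]}}

```text
time: 58.95
tool_pos: [0.6609, 0.0685, 0.0307]
orientation: [-3.139, 0.003, -3.072]
force: [-0.4, -3.9, 5.4]
gripper_width: 0.151
grip_force: 40.8
```

Emit:
{"method": "play_rows", "body": {"motion": [{"dx":-0.02,"dy":0.25,"dz":0,"wx":0,"wy":0,"wz":0,"gripper":5},{"dx":-0.02,"dy":0.25,"dz":0,"wx":0,"wy":0,"wz":0,"gripper":5},{"dx":-0.02,"dy":0.25,"dz":0,"wx":0,"wy":0,"wz":0,"gripper":5},{"dx":-0.02,"dy":0.25,"dz":0,"wx":0,"wy":0,"wz":0,"gripper":5},{"dx":-0.02,"dy":0.25,"dz":0,"wx":0,"wy":0,"wz":0,"gripper":5},{"dx":-0.02,"dy":0.25,"dz":0,"wx":0,"wy":0,"wz":0,"gripper":5},{"dx":-0.01,"dy":0.2,"dz":0,"wx":0,"wy":0,"wz":0,"gripper":5},{"dx":-0.01,"dy":0.15,"dz":0,"wx":0,"wy":0,"wz":0,"gripper":5},{"dx":-0.01,"dy":0.1,"dz":0,"wx":0,"wy":0,"wz":0,"gripper":5},{"dx":0,"dy":0,"dz":0,"wx":0,"wy":0,"wz":0,"gripper":5}]}}

```text
time: 60.2
tool_pos: [0.6564, 0.128, 0.0307]
orientation: [-3.141, 0.004, -3.072]
force: [-0.6, -0.6, 4.9]
gripper_width: 0.153
grip_force: 40.8
```

Emit:
{"method": "play_rows", "body": {"motion": [{"dx":-0.01,"dy":0.08,"dz":0,"wx":0,"wy":0,"wz":0,"gripper":5},{"dx":-0.01,"dy":0.08,"dz":0,"wx":0,"wy":0,"wz":0,"gripper":5},{"dx":0,"dy":0.08,"dz":0,"wx":0,"wy":0,"wz":0,"gripper":5},{"dx":0,"dy":0,"dz":0,"wx":0,"wy":0,"wz":0,"gripper":5}]}}

```text
time: 60.7
tool_pos: [0.6559, 0.134, 0.0307]
orientation: [-3.139, 0.004, -3.072]
force: [1.3, -5.0, 6.2]
gripper_width: 0.156
grip_force: 40.9
```

Emit:
{"method": "play_rows", "body": {"motion": [{"dx":0,"dy":0.08,"dz":0,"wx":0,"wy":0,"wz":0,"gripper":5},{"dx":0,"dy":0,"dz":0,"wx":0,"wy":0,"wz":0,"gripper":5}]}}

```text
time: 60.95
tool_pos: [0.6559, 0.134, 0.0307]
orientation: [-3.135, 0.003, -3.074]
force: [0.0, -12.1, 6.5]
gripper_width: 0.153
grip_force: 41.0
```

Home stop reached. Relieving, releasing and backing away.

Emit:
{"method": "play_rows", "body": {"motion": [{"dx":0,"dy":-0.1,"dz":0,"wx":0,"wy":0,"wz":0,"gripper":5},{"dx":0,"dy":0,"dz":0,"wx":0,"wy":0,"wz":0,"gripper":45},{"dx":0,"dy":0,"dz":0,"wx":0,"wy":0,"wz":0,"gripper":45},{"dx":0,"dy":0,"dz":0,"wx":0,"wy":0,"wz":0,"gripper":45},{"dx":0,"dy":0,"dz":0.5,"wx":0,"wy":0,"wz":0,"gripper":45},{"dx":0,"dy":0,"dz":1,"wx":0,"wy":0,"wz":0,"gripper":45},{"dx":0,"dy":0,"dz":1,"wx":0,"wy":0,"wz":0,"gripper":45},{"dx":-0.4,"dy":-0.9,"dz":1,"wx":0,"wy":0,"wz":0,"gripper":45},{"dx":-0.4,"dy":-0.9,"dz":1,"wx":0,"wy":0,"wz":0,"gripper":45},{"dx":-0.4,"dy":-0.9,"dz":0,"wx":0,"wy":0,"wz":0,"gripper":45}]}}

```text
time: 62.2
tool_pos: [0.6199, 0.0531, 0.1686]
orientation: [-3.141, 0.007, -3.071]
force: [-0.0, -0.2, -0.6]
gripper_width: 0.522
grip_force: 0.0
```

Emit:
{"method": "play_rows", "body": {"motion": [{"dx":-0.8,"dy":-0.9,"dz":0,"wx":0,"wy":0,"wz":0,"gripper":45},{"dx":-0.8,"dy":-0.9,"dz":0,"wx":0,"wy":0,"wz":0,"gripper":45},{"dx":-0.8,"dy":-0.9,"dz":0,"wx":0,"wy":0,"wz":0,"gripper":45},{"dx":-0.4,"dy":-0.5,"dz":0,"wx":0,"wy":0,"wz":0,"gripper":45},{"dx":0,"dy":0,"dz":0,"wx":0,"wy":0,"wz":0,"gripper":45},{"dx":0,"dy":0,"dz":0,"wx":0,"wy":0,"wz":0,"gripper":45}]}}

```text
time: 62.95
tool_pos: [0.535, -0.0419, 0.1645]
orientation: [3.141, 0.001, -3.071]
force: [0.4, -0.7, 0.8]
gripper_width: 0.524
grip_force: 0.0
```

```bash
python3 - <<'E'
from h import *
t=grab('top','top12');s=grab('scene','scene12')
cv2.imwrite('pics/c12.png',np.hstack([cv2.resize(cv2.imread('pics/top12.png')[120:270,110:310],(400,300),interpolation=2),cv2.resize(cv2.imread('pics/scene12.png')[210:360,320:520],(400,300),interpolation=2)]))
E
```

```text
(no output)
```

View pics/c12.png

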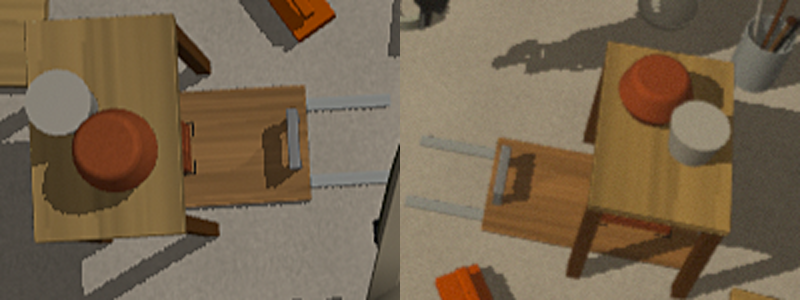

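The tray is home, and the pile sits under the board still aligned with its corner marks. Handing in.

```bash
python3 -c "
from plant import r
print(r.close_job())"
```

```text
the job is handed in; nothing more can be done
None
```

I handed the job in at about 63 s of the 210 s: six tiles stacked squarely on the outline, the weight level on top, and the tray pushed home to its stop. The tiles measured within about 2 mm of the outline centre. At the end the board hid most of the pile, and the hand-in returned no verdict.

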